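# Fit the battery pack in the bench power unit

### The arm

A 7-joint arm with a two-finger parallel gripper is mounted at the origin on the work surface. World frame = base frame: x ahead of the robot, y to its left, z up, the work surface at z = 0. Lengths are in m, angles in rad, forces in N, time in s.
With the tool pointing down it reaches from about 0.425 to 0.875 m from the base axis. Payload 4.7 kg.
Tool frame: the origin (TCP) lies at the centre of the arm's flange, where the gripper is bolted on; the fingertips stand 182 mm ahead of it and the grasp point (between the pads) lies 164 mm ahead of it; x points along the fingers, y is the direction in which the jaws open and shut, and the axes are right-handed (so a half turn about x gives the same grasp; the last joint's range is limited). The gripper opens to 87 mm and grips with 3 to 60 N. Pads are 19 mm wide; open, the fingers measure 117 mm over their backs; the gripper's body (75 mm by 190 mm) begins 51 mm behind the grasp point.
Start: joints at [1.253, 0.321, -0.07, 1.45, 0.023, 1.371, -0.057], TCP at [0.212, -0.615, 0.405] pointing down, gripper open.
Joint ranges: [-2.86, 2.86], [-0.3, 2.09], [-1.38, 1.24], [0.06, 2.45], [-1.56, 4.7], [0.09, 2.05], [-2.69, 2.69]. Speed limits (rad/s): [2.57, 2.57, 3.14, 3.14, 3.14, 3.14, 3.14].

### API

Orientations are given as a rotation vector (axis times angle).
In Python, from bench import ctrl gives the robot as it stands.
- The arm moves only by the shell command python3 -m crank 'ROWS' [FORCE]. ROWS is JSON, one flat list of numbers, 7 for each row, row after row: the shift along the tool's x, y, z in mm, then the turn, a rotation vector about the tool's x, y, z in rad, then the finger opening in mm, from 0 to 87. A call has exactly 5 rows; each row shifts and turns the commanded pose from where the row before left it, along the tool's axes as they then stand; what a row does not reach is not made up. A row lasts 1/8 s, in which the tool goes at most 62.5 mm and 10.7 degrees, less where a joint would pass 70% of its speed; a pose out of reach is approached as far as the arm can. A call with a gripper value outside its range is refused whole. The fingers move at their own pace and stop on an object; FORCE is the grip in N (left out, the last holds). Time passes only in rows, so rows that do not move let the fingers close, or fill a call up. It gives the time, the measured TCP pose, the force and the opening at its end, in the units of the state.
- ctrl.get_state(): the state, without advancing time (a new reading comes with each control period).
- ctrl.get_image(name): name is "scene" or "top" or "wrist"; returns the picture (384x512x3 uint8, red, green, blue); there is no depth.
- ctrl.camera_params(name): a dict with "K" (3x3 intrinsics, pixels), "world_to_cam" (4x4, takes a point from world to camera coordinates); the wrist camera has in their place "hand_eye" (4x4, takes a point from camera to tool coordinates, whose origin is the TCP and whose axes are the tool frame's). Camera axes: x right, y down, z forward; pixel columns grow to the right and rows downward; lengths in m; the calibration is good to about 2 mm. A picture is of the moment at which its call begins: read the wrist's pose just before it. camera_params takes no time and is no camera call.
- ctrl.close_job(): hands the job in, once; it reports no verdict.
Trained networks look in the newest picture that a camera, given by its name, has taken for a name from the list of things; names that differ only in an ending like _2 or _b are one class to them, and where a whole thing is asked for, a point or a joint stands for the part that bears it (a point fixed in the world has none). Each returns a list of dicts, best first, with "confidence" (0 to 1); they miss things now and then, are a little off and sometimes report something else, mostly with a low value. They report only what shows in the picture. A call takes as long as a camera call.
- ctrl.regions_of(camera, target): "region" (384x512 bool, what is visible of it) and "at" ([column, row] in pixels, amid what is visible of it).
- ctrl.mark_of(camera, target): "at" ([column, row] in pixels: a listed point, or the origin of a listed thing).
The state is a dict: "time": time; "joint_positions": joint angles; "qd": joint speeds; "joint_torque": joint torques, N m; "position": TCP position; "tool_rot": TCP orientation; "ft_force": force on the tool from outside, world axes, zero at the start; "torque": the same for the moment, N m; "grip_width": opening from 0.0 (shut) to 1.0 (fully open).
Only numpy, scipy, OpenCV 4.12 (cv2) and the standard library are available. Lean on these libraries where they do the work, as an engineer would, in place of code of your own. Each camera call takes 0.05 s, during which the arm holds its last target.

### The job

The power unit's cover is popped up but still held by a sprung safety catch under its front lip: push the catch aside while lifting, and swing the cover up until it stands upright or beyond. Then fetch the battery pack, the one with a nose, from the low rack and fit it in the unit: nose first into the tunnel, pressing the sprung plate back, then down flat on the bay floor behind the end rib. Leave the charger in the rack and the balance, beaker and wash bottle where they stand.

Things in the scene. Friction and masses are not known exactly. Their poses are not given: they have to be found in the camera images.
- unit: White power unit, fixed, 185 mm deep (x), 240 wide (y). Origin under its middle at bench height; x points from its front to the hinge at the back, z up. Unit offsets below are in mm in this frame. Front wall x = -75 to -67, top z = 76. Back wall x = 102 to 110, top z = 100. Wall on the -y side y = -120 to -112, top z = 108. Bay floor z = 30; the bay is open upward once the cover is open.
- unit_hinge (a point): The cover's hinge axis (along the unit's y), at x = 100, y = 0, z = 105 of the unit. Cover, in the shut state: panel 8 mm thick, 5 to 13 above the hinge, reaching 178 in front of it; front skirt from the panel down to the lip; side skirts reach 9 below the hinge height.
- lid (a joint): Angle of the cover, rad: 0 shut, 1.57 upright, 1.85 fully open. It starts popped up a little (0.035 to 0.07) and the safety catch stops it at about 0.085 until pushed aside. A stiff hinge keeps it at whatever angle it is left. Lifting at the lip takes about 4 N.
- lid_lip (a point): Middle of the lower front edge of the cover's lip; moves with the cover; shut it lies at x = -115, y = 0, z = 80 of the unit. Lip: flange 10 mm thick, 240 wide (y), standing out 40 in front of the front wall. Beneath it is free space down to the bench, save for the catch and a steel striker hanging from the lip (y = -30 to -10, x = -95 to -81, down to z = 44 when shut).
- catch_tab (a point): Middle of the +y face of the catch's upright steel tab, hidden under the lip: tab 8 mm thick (y), 34 deep (x), 47 high; at rest x = -121 to -87, y = 16 to 24, z = 35 to 82 of the unit, so only its end peeks out 6 mm in front of the lip. The space on its +y side is free. Push it towards the unit's -y. Its slide bar and hook lie on its -y side.
- catch (a joint): Travel of the catch towards the unit's -y, m: 0 at rest, 0.024 at its end. A spring returns it (1.4 N at rest, 2.9 N at 0.012). 0.010 frees the cover; push it to about 0.015 and keep it there until the cover has passed 0.12 rad; after that it no longer matters.
- bay (a point): On the bay floor under the middle of the seated pack: x = -5, y = 23, z = 30 of the unit. Seated, the pack's x axis points along the unit's +y, its nose tip at y = -52, its flat end against the rib at y = 98. End rib: y = 98 to 121, top z = 44; nothing stands higher at that end. Two cheeks as high as the rib (y = 80 to 98) stand 52 apart at x = -31 and 21 beside the pack's flat end.
- tunnel (a point): Middle of the floor of the mouth of the fixed tunnel that takes the nose end: x = -5, y = -2, z = 30 of the unit. The tunnel opens towards +y and runs from y = -2 back to y = -112; inside width 54 (x = -32 to 22), walls 6 thick, roof from z = 103 to 107 of the unit, so the pack can enter 18 mm above the floor, over the rib, and be let down inside.
- plate (a joint): Travel of the sprung plate in the tunnel towards the unit's -y, m: 0 at rest, 0.014 with the pack seated, 0.028 at its end; 2.8 N at rest, 7.7 N at 0.014, 9.8 N at 0.020.
- plate_face (a point): Middle of the sprung plate's +y face, at rest at x = -5, y = -38, z = 54.5 of the unit; plate 46 mm wide (x), from z = 32 to 77.
- rack: Low fixed grey rack, 100 mm deep (x), 222 wide (y), 68 high; origin under its middle; the open front faces its own -x. Floor plate 8 thick; roof z = 62 to 68 over the whole rack; back wall, side walls and a middle wall (6 thick) make two slots centred at y = -55 and 55 of the rack. Pack and charger lie in them in either order, sticking out at the front.
- pack_mid (a point): Centre (half-way up) of the dark battery pack, 150 mm long (x), 46 high, about 0.45 kg: block 135 x 44 from x = -60 to 75, and a nose 15 long, 28 wide, 30 high at its -x end; z up. In the rack it lies nose outward, nose tip about 60 before the roof's front edge: it can be taken only near the nose, yet that end goes into the tunnel, so put it down and take it again near its flat end.
- pack_nose (a point): Middle of the tip of the pack's nose, at x = -75 of pack_mid.
- charger_mid (a point): Centre of the charger, a plain dark block 115 mm long, 50 wide, 32 high, without a nose, in the other slot; stays there.
- balance_mid (a point): Centre of the base of a white balance, 200 x 170 x 58 mm high; loose bystander.
- beaker_mid (a point): Centre of a glass beaker 68 mm across, 90 high; loose bystander.
- wash_mid (a point): Centre of a white wash bottle with a red cap, 56 mm across, 150 high; loose bystander.

How it is judged:
On the way, in this order (a step that is already met when the one before it is completed fails the run):
1. the catch is pushed aside and the cover raised past it (value of joint catch above 0.008 m and value of joint lid between 0.095 and 0.6 rad), for 0.02 s.
2. the cover is swung up to upright or beyond (value of joint lid above 1.4 rad), for 0.2 s.
3. the pack has pressed the sprung plate back (value of joint plate above 0.012 m and contact force between pack and plate above 2 N), for 0.1 s.
At the end, for the whole second after the job is handed in: The cover stands open at 1.4 rad or more; the pack lies at rest, flat (within 0.06 rad) on the bay floor (within 4 mm), nose in the tunnel and holding the sprung plate back, within 7 mm sideways and about 5 mm lengthways of its seat behind the rib (value of joint lid above 1.4 rad and z of pack_mid in the frame of bay between 0.019 and 0.027 m and x of pack_mid in the frame of bay between -0.007 and 0.007 m and y of pack_mid in the frame of bay between -0.006 and 0.004 m and y of pack_nose in the frame of bay below -0.06 m and angle between pack_mid's own z axis and vertical below 0.06 rad and linear speed of pack below 0.02 m/s and value of joint plate above 0.008 m); the robot touches nothing.
It fails at once if the charger is shifted more than 30 mm (distance of charger_mid from where it was at the start of the episode above 0.03 m).
It fails at once if the balance is shifted more than 30 mm (distance of balance_mid from where it was at the start of the episode above 0.03 m).
It fails at once if the beaker is shifted more than 30 mm or knocked over (distance of beaker_mid from where it was at the start of the episode above 0.03 m).
It fails at once if the wash bottle is shifted more than 30 mm or knocked over (distance of wash_mid from where it was at the start of the episode above 0.03 m).
It also fails if it takes over 67 s, if anything falls off the work surface, if the arm or the gripper's body presses on something with over 40 N, if the wrist force passes 120 N, or if a joint passes its speed limit or range.

## Working session

There is one attempt and no reset: what is moved stays moved. The work goes in short steps, Python scripts to look and compute and a shell command to move; the robot and the scene stay as the last step left them, time stands still between calls to the robot, and variables do not carry over. Pictures are saved under pics/ and viewed, and the job is handed in when it is done.

I'll start by looking at the scene.

```bash
ls; mkdir -p pics; python3 - <<'E'
from bench import ctrl
import cv2, numpy as np
np.set_printoptions(precision=4,suppress=True)
s=ctrl.get_state(); print(s)
for n in ["scene","top","wrist"]:
    im=ctrl.get_image(n); cv2.imwrite(f"pics/{n}0.png",im[:,:,::-1])
    print(n,ctrl.camera_params(n))
print(ctrl.get_state()['time'])
E
```

```text
pics
{'time': 0.0, 'joint_positions': array([ 1.2531,  0.3218, -0.0701,  1.4517,  0.0226,  1.3708, -0.0569]), 'qd': array([ 0.0001,  0.0003, -0.0008,  0.0012, -0.    , -0.001 ,  0.0006]), 'joint_torque': array([ -0.0005, -49.1291,  -0.4041, -31.2538,  -0.064 ,   0.0436,
         0.0001]), 'position': array([ 0.2116, -0.6144,  0.4036]), 'tool_rot': array([ 2.042 ,  0.344 , -2.0429]), 'ft_force': array([-0.076 ,  0.1579,  0.6103]), 'torque': array([-0.0083, -0.0059, -0.0381]), 'grip_width': 0.9964805466948057}
scene {'K': array([[493.7453,   0.    , 252.1683],
       [  0.    , 493.7453, 187.3083],
       [  0.    ,   0.    ,   1.    ]]), 'world_to_cam': array([[ 0.8897,  0.4565,  0.008 , -0.5132],
       [ 0.3434, -0.6573, -0.6709, -0.1772],
       [-0.301 ,  0.5996, -0.7415,  1.5381],
       [ 0.    ,  0.    ,  0.    ,  1.    ]])}
top {'K': array([[356.6647,   0.    , 259.0136],
       [  0.    , 356.6647, 190.0514],
       [  0.    ,   0.    ,   1.    ]]), 'world_to_cam': array([[ 0.0191, -0.9998,  0.0103, -0.0709],
       [-0.9856, -0.0205, -0.1677,  0.5702],
       [ 0.1679, -0.0069, -0.9858,  1.0923],
       [ 0.    ,  0.    ,  0.    ,  1.    ]])}
wrist {'K': array([[282.3389,   0.    , 257.4837],
       [  0.    , 282.3389, 190.4976],
       [  0.    ,   0.    ,   1.    ]]), 'hand_eye': array([[ 0.0011, -0.3054,  0.9522,  0.0195],
       [ 1.    ,  0.0008, -0.0009,  0.0012],
       [-0.0005,  0.9522,  0.3054, -0.0848],
       [ 0.    ,  0.    ,  0.    ,  1.    ]])}
0.15
```

View pics/scene0.png

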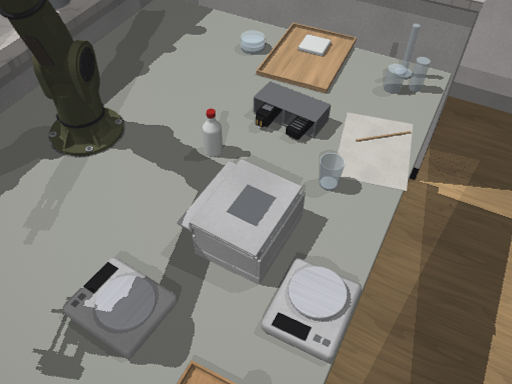

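View pics/top0.png

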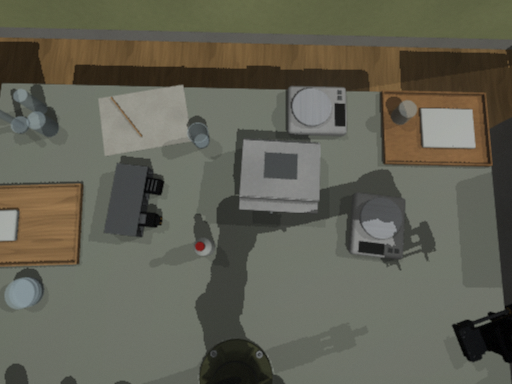

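View pics/wrist0.png

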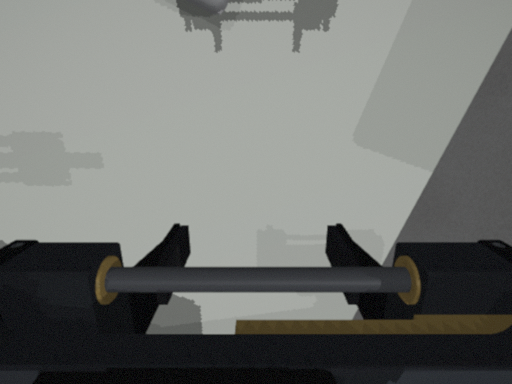

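```bash
cat > h.py <<'E'
from bench import ctrl
import cv2, numpy as np
from scipy.spatial.transform import Rotation as R
from scipy.optimize import least_squares
np.set_printoptions(precision=4,suppress=True)
def campose(n,state=None):
    p=ctrl.camera_params(n); K=np.array(p['K'])
    if 'world_to_cam' in p: return K,np.array(p['world_to_cam'])
    s=state or ctrl.get_state()
    T=np.eye(4);T[:3,:3]=R.from_rotvec(s['tool_rot']).as_matrix();T[:3,3]=s['position']
    return K,np.linalg.inv(T@np.array(p['hand_eye']))
def proj(K,W,P):
    P=np.atleast_2d(P); c=P@W[:3,:3].T+W[:3,3]; u=c@K.T
    return u[:,:2]/u[:,2:]
def ray(K,W,uv):
    d=np.linalg.inv(K)@np.array([uv[0],uv[1],1.]); Rm=W[:3,:3]
    o=-Rm.T@W[:3,3]; d=Rm.T@d; return o,d/np.linalg.norm(d)
def onz(K,W,uv,z):
    o,d=ray(K,W,uv); return o+d*(z-o[2])/d[2]
def tri(obs):
    A=np.zeros((3,3));b=np.zeros(3)
    for K,W,uv in obs:
        o,d=ray(K,W,uv);M=np.eye(3)-np.outer(d,d);A+=M;b+=M@o
    X=np.linalg.solve(A,b)
    return X,[np.linalg.norm(proj(K,W,X)[0]-uv) for K,W,uv in obs]
def snap(n,name,scale=1):
    s=ctrl.get_state(); im=ctrl.get_image(n)
    cv2.imwrite(f"pics/{name}.png",im[:,:,::-1]); return campose(n,s),im
def toolT(s=None):
    s=s or ctrl.get_state(); return R.from_rotvec(s['tool_rot']).as_matrix(),np.array(s['position'])
E
python3 - <<'E'
from h import *
names=["unit","unit_hinge","lid_lip","catch_tab","bay","tunnel","rack","pack_mid","pack_nose","charger_mid","balance_mid","beaker_mid","wash_mid"]
obs={}
for c in ["scene","top"]:
    K,W=campose(c)
    ctrl.get_image(c)
    for n in names:
        r=ctrl.mark_of(c,n)
        print(c,n,[(np.round(q['at'],1).tolist(),round(q['confidence'],2)) for q in r[:3]])
        if r: obs.setdefault(n,[]).append((K,W,np.array(r[0]['at'])))
for n,o in obs.items():
    if len(o)==2: print(n,*tri(o))
print(ctrl.get_state()['time'])
E
```

```text
scene unit [([242.3, 230.6], 0.69)]
scene unit_hinge [([284.1, 220.6], 0.71)]
scene lid_lip [([206.1, 192.2], 0.69)]
scene catch_tab []
scene bay []
scene tunnel []
scene rack [([288.4, 116.3], 0.82)]
scene pack_mid [([271.0, 110.9], 0.9), ([257.8, 124.1], 0.61)]
scene pack_nose []
scene charger_mid [([299.7, 126.3], 0.97)]
scene balance_mid [([119.1, 302.3], 0.95)]
scene beaker_mid [([330.0, 172.0], 0.83)]
scene wash_mid [([213.0, 133.7], 0.88), ([283.6, 222.9], 0.32)]
top unit [([279.3, 180.4], 0.59)]
top unit_hinge [([278.6, 144.6], 0.92)]
top lid_lip [([277.1, 212.2], 0.93)]
top catch_tab []
top bay [([279.8, 143.9], 0.58), ([277.7, 182.0], 0.3)]
top tunnel []
top rack [([133.2, 201.3], 0.63)]
top pack_mid []
top pack_nose [([163.6, 221.3], 0.64), ([146.3, 184.7], 0.57)]
top charger_mid [([146.9, 184.3], 0.59)]
top balance_mid [([379.3, 225.9], 0.9)]
top beaker_mid [([194.6, 140.0], 0.72)]
top wash_mid [([206.2, 242.8], 0.62), ([277.6, 180.3], 0.23)]
unit [ 0.6128 -0.1266  0.0071] [np.float64(0.11854642581077326), np.float64(0.09158122377166426)]
unit_hinge [ 0.7148 -0.1148  0.093 ] [np.float64(2.3615861542641197), np.float64(1.806015341453254)]
lid_lip [ 0.4998 -0.1143  0.0844] [np.float64(1.0961515345204529), np.float64(0.90854459940398)]
rack [0.5303 0.352  0.004 ] [np.float64(0.9641222533171526), np.float64(0.9488192768859073)]
charger_mid [0.5866 0.3076 0.018 ] [np.float64(0.597687921987656), np.float64(0.5705159865202184)]
balance_mid [ 0.4677 -0.447   0.0279] [np.float64(0.9483953268025377), np.float64(0.6647744917186764)]
beaker_mid [0.7413 0.1591 0.0235] [np.float64(0.14835145858031148), np.float64(0.12647459007493517)]
wash_mid [0.4002 0.0977 0.0751] [np.float64(0.281680184135753), np.float64(0.2661530478476454)]
1.55
```

```bash
python3 - <<'E'
from h import *
Rm,p=toolT(); print(Rm,p)
Kt,Wt=campose('top')
# unit roughly: compare model box corners (shut cover) in both views
im={c:cv2.imread(f'pics/{c}0.png') for c in ['scene','top']}
a=im['scene'][140:290,160:330]; b=im['top'][120:230,220:340]; c=im['top'][150:260,90:230]; d=im['scene'][70:160,190:350]
def rs(x): return cv2.resize(x,(400,300),interpolation=cv2.INTER_CUBIC)
cv2.imwrite('pics/z1.png',np.vstack([np.hstack([rs(a),rs(b)]),np.hstack([rs(d),rs(c)])]))
E
```

```text
[[-0.      0.3257 -0.9455]
 [-0.0001 -0.9455 -0.3257]
 [-1.      0.0001  0.0001]] [ 0.2117 -0.6146  0.4048]
```

View pics/z1.png

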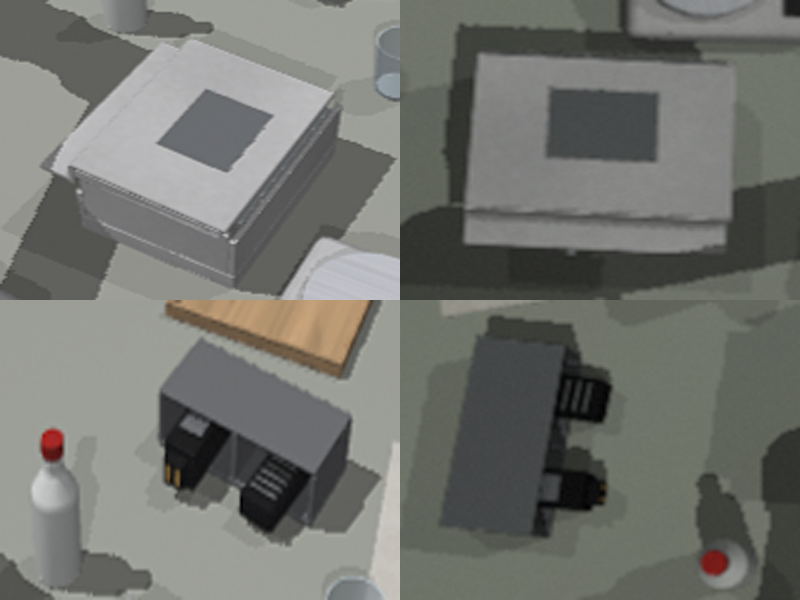

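```bash
python3 -m crank '[0,-36.8,-45.2,0,0,0,0, 0,-36.8,-45.2,0,0,0,0, 0,-36.8,-45.2,0,0,0,0, 0,-36.8,-45.2,0,0,0,0, 0,-36.8,-45.2,0,0,0,0]' 40; python3 -m crank '[0,-36.8,-45.2,0,0,0,0, 0,-36.8,-45.2,0,0,0,0, 0,-36.8,-45.2,0,0,0,0, 0,-36.8,-45.2,0,0,0,0, 0,-36.8,-45.2,0.166,0,0,0]'
python3 - <<'E'
from h import *
(K,W),im=snap('wrist','w1'); print(toolT(), ctrl.get_state()['joint_positions'])
E
```

```text
time: 2.17
position: [0.3662, -0.3652, 0.4051]
tool_rot: [2.042, 0.341, -2.041]
ft_force: [-0.3, -0.4, -0.3]
grip_width: 0.518
time: 2.8
position: [0.5184, -0.1203, 0.4052]
tool_rot: [2.133, 0.182, -2.131]
ft_force: [0.1, -0.2, -0.2]
grip_width: 0.021
(array([[ 0.0044,  0.1707, -0.9853],
       [ 0.005 , -0.9853, -0.1707],
       [-1.    , -0.0042, -0.0052]]), array([ 0.5214, -0.1122,  0.4054])) [ 0.6669  0.1012 -0.5342  1.7249  0.0473  1.326  -1.2756]
```

View pics/w1.png

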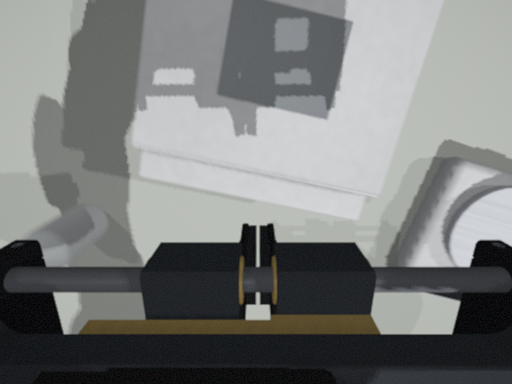

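```bash
cat > fitu.py <<'E'
from h import *
def lidpt(r,h,y,th):  # r in front of hinge, h above hinge at shut
    c,s=np.cos(th),np.sin(th); x,z=-r,h
    return np.array([100+ x*c+z*s, y, 105 - x*s+z*c])
def u2w(q,P):
    x,y,a=q[:3]; P=np.atleast_2d(P)/1000.
    return np.c_[x+np.cos(a)*P[:,0]-np.sin(a)*P[:,1], y+np.sin(a)*P[:,0]+np.cos(a)*P[:,1],P[:,2]]
E
python3 - <<'E'
from fitu import *
T=campose('top'); S=campose('scene')
st=ctrl.get_state(); Wc=campose('wrist',st)
M={'A':(178,13,120),'B':(178,13,-120),'C':(215,-15,120),'D':(215,-15,-120)}
ob=[('A',T,(240.4,195.2)),('B',T,(319.3,199.9)),('C',T,(239.5,209.1)),('D',T,(317.2,212.0)),
('A',Wc,(133,149)),('B',Wc,(378,195)),('C',Wc,(139,178)),('D',Wc,(358,218)),
]
# scene zoom: a=170x150->400x300 : sx2.353, sy2.0
f=lambda u,v:(160+u/2.353,140+v/2.0)
ob+=[('A',S,f(175,42)),('B',S,f(70,170)),('C',S,f(160,47)),('D',S,f(43,163))]
def res(q):
    return np.concatenate([proj(*c,u2w(q,lidpt(*M[n],q[3])))[0]-uv for n,c,uv in ob])
for sub in ['all']:
    r=least_squares(res,[.613,-.12,0,.05],loss='soft_l1',x_scale=[.01,.01,.01,.01]); print(r.x); print(r.fun.reshape(-1,2))
E
```

```text
[ 0.6176 -0.1145 -0.0243 -0.0073]
[[-3.6632  0.1338]
 [-2.5542 -1.0088]
 [-2.9371 -0.4625]
 [-2.2187  0.1157]
 [ 5.7248  0.471 ]
 [ 0.3021  1.1249]
 [ 7.8502  0.198 ]
 [-0.0857  0.2093]
 [ 7.7522 -1.9997]
 [ 1.9055 -2.6848]
 [ 2.2495 -1.6633]
 [ 1.4655  2.2495]]
```

```bash
python3 -m crank '[0,0,0,0.17,0,0,0, 0,0,0,0,0,0,0, 0,0,0,0,0,0,0, 0,0,0,0,0,0,0, 0,0,0,0,0,0,0]'
python3 - <<'E'
from h import *
import pickle
print(toolT()); (c,im)=snap('wrist','w2'); pickle.dump(c,open('w2.pkl','wb')); print(toolT())
for n in ['lid_lip','unit_hinge','catch_tab','unit']:
    r=ctrl.mark_of('wrist',n); print(n,[(np.round(q['at'],1),round(q['confidence'],2)) for q in r[:3]])
E
```

```text
time: 3.48
position: [0.5175, -0.1224, 0.4048]
tool_rot: [2.219, 0.005, -2.219]
ft_force: [-0.2, -0.3, 0.9]
grip_width: 0.004
(array([[ 0.    ,  0.0049, -1.    ],
       [-0.0002, -1.    , -0.0049],
       [-1.    ,  0.0002, -0.    ]]), array([ 0.5175, -0.1224,  0.4048]))
(array([[-0.    ,  0.0048, -1.    ],
       [-0.0002, -1.    , -0.0048],
       [-1.    ,  0.0002,  0.    ]]), array([ 0.5176, -0.1224,  0.4048]))
lid_lip [(array([254.7, 196.7]), 0.91)]
unit_hinge []
catch_tab []
unit [(array([258.2,  91. ]), 0.76)]
```

View pics/w2.png

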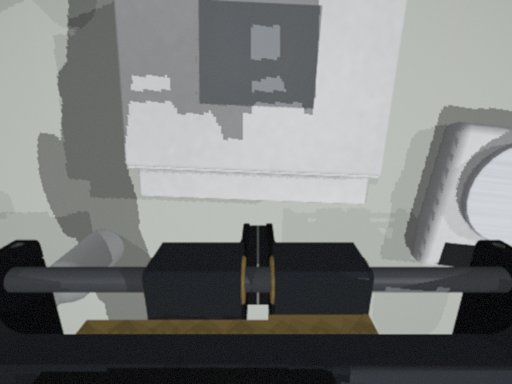

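```bash
python3 - <<'E'
import cv2,numpy as np
im=cv2.imread('pics/w2.png')
z=lambda x0,y0:cv2.resize(im[y0:y0+60,x0:x0+60],(390,300),interpolation=cv2.INTER_CUBIC)
cv2.imwrite('pics/z2.png',np.vstack([np.hstack([z(110,150),z(340,150)]),np.hstack([z(200,165),z(250,165)])]))
E
```

```text
(no output)
```

View pics/z2.png

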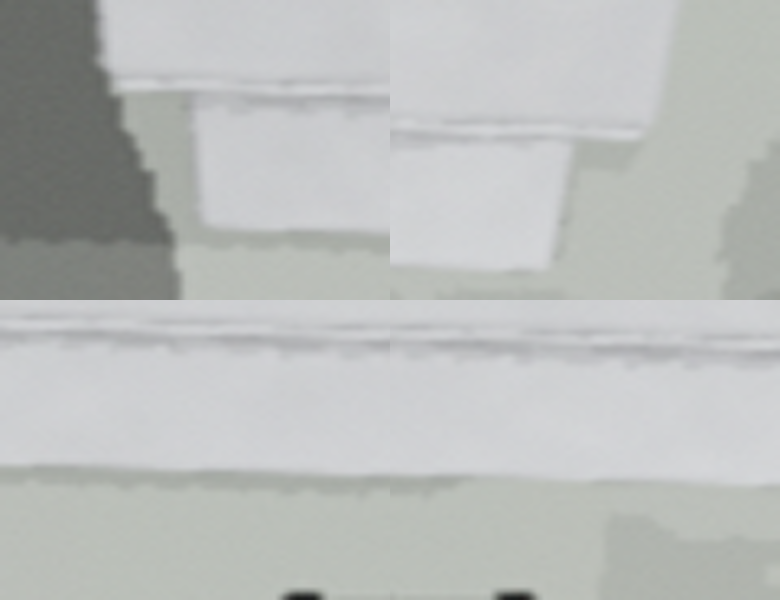

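```bash
cat > f2.py <<'E'
from fitu import *
import pickle
T=campose('top'); S=campose('scene'); Wc=pickle.load(open('w2.pkl','rb'))
M={'A':(178,13,120),'B':(178,13,-120),'C':(215,-15,120),'D':(215,-15,-120)}
f=lambda u,v:(160+u/2.353,140+v/2.0)
ob=[('A',T,(240.4,195.2)),('B',T,(319.3,199.9)),('C',T,(239.5,209.1)),('D',T,(317.2,212.0)),
('A',Wc,(126.9,168)),('B',Wc,(379.2,177.6)),('C',Wc,(141.5,195.6)),('D',Wc,(364.6,203.6)),
('A',S,f(175,42)),('B',S,f(70,170)),('C',S,f(160,47)),('D',S,f(43,163))]
def fit(ob):
    res=lambda q:np.concatenate([proj(*c,u2w(q,lidpt(*M[n],q[3])))[0]-uv for n,c,uv in ob])
    r=least_squares(res,[.613,-.12,0,.05],loss='soft_l1',x_scale=[.01,.01,.01,.01]); print(r.x); print(np.hstack([r.fun.reshape(-1,2)]).round(1).tolist())
    return r.x
fit(ob); fit(ob[4:8]); fit(ob[:4]); fit(ob[4:])
E
python3 f2.py
```

```text
[ 0.6148 -0.1223 -0.0305  0.0329]
[[-1.3, 0.3], [0.3, -0.4], [-0.8, 0.1], [0.6, 1.2], [0.6, -0.6], [0.2, -1.3], [0.5, 0.5], [-1.1, 0.0], [5.9, -2.4], [-1.1, -2.8], [0.1, -2.6], [-1.9, 1.5]]
[ 0.6146 -0.1224 -0.0325  0.0363]
[[0.2, -0.5], [0.3, -0.8], [0.1, 0.7], [-1.1, 0.7]]
[ 0.6177 -0.1242 -0.0295 -0.0578]
[[-0.4, 0.5], [0.0, -0.3], [0.2, -0.6], [0.2, 0.3]]
[ 0.6147 -0.1222 -0.0305  0.0328]
[[0.5, -0.4], [0.1, -1.2], [0.5, 0.6], [-1.2, 0.1], [5.9, -2.4], [-1.1, -2.9], [0.0, -2.6], [-2.0, 1.5]]
```

```bash
cat > plan.py <<'E'
from fitu import *
Q=np.array([0.6148,-0.1224,-0.031])
def tooldir(pitch,yaw):
    "tool x = forward (yaw) and pitch below horizontal; tool y = -Y, z towards robot/down"
    c,s=np.cos(pitch),np.sin(pitch)
    Rm=np.array([[c,0,-s],[0,-1,0],[-s,0,-c]]).T.T
    x=np.array([c,0,-s]);y=np.array([0,-1.,0]);z=np.cross(x,y)
    return R.from_euler('z',yaw).as_matrix()@np.c_[x,y,z]
def jx(yaw):
    "tool down, tool y=+X world(yawed), z=-Y"
    return R.from_euler('z',yaw).as_matrix()@np.c_[[0,0,-1.],[1.,0,0],[0,-1.,0]]
def plan(Rt,pt,n,cur=None,show=True):
    Rc,pc=cur if cur else toolT()
    dr=(R.from_matrix(Rc).inv()*R.from_matrix(Rt)).as_rotvec()
    R0=R.from_matrix(Rc); rows=[]
    for i in range(n):
        Ri=R0*R.from_rotvec(dr*i/n)
        sh=Ri.inv().apply((np.array(pt)-pc)/n)*1000
        rows.append(np.r_[sh,dr/n])
    if show:
        print('dist/row',np.linalg.norm(pt-pc)/n*1000,'deg/row',np.degrees(np.linalg.norm(dr))/n)
        for r in rows: print(np.round(r[:3],1),np.round(r[3:],4))
    return Rt,np.array(pt)
def tip2tcp(Rt,tip_w,L=0.182): return np.array(tip_w)-L*Rt[:,0]
E
python3 - <<'E'
from plan import *
Rt=tooldir(np.radians(40),Q[2])
cur=plan(Rt,tip2tcp(Rt,u2w(Q,[-130,52,150])[0]),5)
print(cur)
for t in ([-130,52,46],[-88,52,46],[-88,17,46]): cur=plan(Rt,tip2tcp(Rt,u2w(Q,t)[0]),2,cur); print(cur[1])
E
```

```text
dist/row 45.46021071395933 deg/row 10.00918975251123
[ 27.6 -12.2  34. ] [0.0067 0.1745 0.0031]
[ 21.2 -12.   38.4] [0.0067 0.1745 0.0031]
[ 14.1 -11.8  41.6] [0.0067 0.1745 0.0031]
[  6.7 -11.6  43.5] [0.0067 0.1745 0.0031]
[ -1.  -11.3  44. ] [0.0067 0.1745 0.0031]
(array([[ 0.7657, -0.031 , -0.6425],
       [-0.0237, -0.9995,  0.0199],
       [-0.6428,  0.    , -0.766 ]]), array([ 0.3471, -0.0621,  0.267 ]))
dist/row 52.00000000000001 deg/row 0.0
[33.4 -0.  39.8] [0. 0. 0.]
[33.4 -0.  39.8] [0. 0. 0.]
[ 0.3471 -0.0621  0.163 ]
dist/row 21.000000000000036 deg/row 0.0
[ 16.1   0.  -13.5] [0. 0. 0.]
[ 16.1   0.  -13.5] [0. 0. 0.]
[ 0.3891 -0.0634  0.163 ]
dist/row 17.499999999999996 deg/row 0.0
[ 0.  17.5 -0. ] [0. 0. 0.]
[ 0.  17.5 -0. ] [0. 0. 0.]
[ 0.388  -0.0984  0.163 ]
```

```bash
python3 -m crank '[27.6,-12.2,34,0.0067,0.1745,0.003,0, 21.2,-12,38.4,0.0067,0.1745,0.003,0, 14.1,-11.8,41.6,0.0067,0.1745,0.003,0, 6.7,-11.6,43.5,0.0067,0.1745,0.003,0, -1,-11.3,44,0.0067,0.1745,0.003,0]'
python3 - <<'E'
from plan import *
for i in range(3): ctrl.get_image('wrist')
s=ctrl.get_state();print(toolT(s),s['joint_positions'],s['time'])
(c,im)=snap('wrist','w3')
E
```

```text
time: 4.35
position: [0.4084, -0.0756, 0.2848]
tool_rot: [-2.839, -0.029, 1.311]
ft_force: [0.6, 3.0, 0.4]
grip_width: 0.005
(array([[ 0.6468,  0.0015, -0.7627],
       [ 0.0153, -0.9998,  0.011 ],
       [-0.7625, -0.0188, -0.6467]]), array([ 0.4088, -0.0788,  0.2863])) [ 0.5463 -0.3005 -0.3146  2.4111 -0.669   0.3987 -0.8231] 4.5
```

View pics/w3.png

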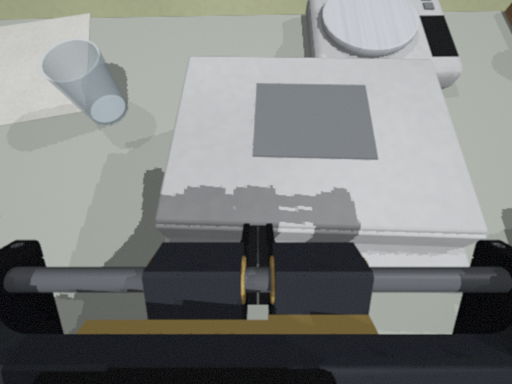

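```bash
cat > kin.py <<'E'
from h import *
import itertools
Rz=lambda a:R.from_euler('z',a).as_matrix(); Ry=lambda a:R.from_euler('y',a).as_matrix()
def fk(q,p,sg):
    h,L1,L2,L3,e1,e2,e3,o7=p
    s1,s3,s5,s7=sg
    Rm=Rz(s1*q[0]); t=np.array([0,0,h])
    Rm=Rm@Ry(q[1]); t=t+Rm@[0,0,L1]
    Rm=Rm@Rz(s3*q[2]); t=t+Rm@[e1,0,0]
    Rm=Rm@Ry(q[3]); t=t+Rm@[e2,0,L2]
    Rm=Rm@Rz(s5*q[4]); Rm=Rm@Ry(q[5]); t=t+Rm@[e3,0,L3]
    Rm=Rm@Rz(s7*q[6]+o7)
    # tool x = chain z
    B=np.c_[Rm[:,2],Rm[:,0],Rm[:,1]]
    return B,t
if __name__=='__main__':
    D=[([1.2531,.3218,-.0701,1.4517,.0226,1.3708,-.0569],[.2117,-.6146,.4048],None),
     ([.6669,.1012,-.5342,1.7249,.0473,1.326,-1.2756],[.5214,-.1122,.4054],None)]
    R1=np.array([[0,.3257,-.9455],[-.0001,-.9455,-.3257],[-1,.0001,.0001]])
    R2=np.array([[.0044,.1707,-.9853],[.005,-.9853,-.1707],[-1,-.0042,-.0052]])
    s=ctrl.get_state(); R3,p3=toolT(s)
    S=[(D[0][0],D[0][1],R1),(D[1][0],D[1][1],R2),(s['joint_positions'],p3,R3)]
    best=[]
    for sg in itertools.product([1,-1],repeat=4):
      for o in [0,np.pi/2,np.pi,-np.pi/2]:
        def res(p):
            r=[]
            for q,t,Rm in S:
                B,tt=fk(q,p,sg); r+=list((tt-t)*3)+list((B-Rm).ravel()*.3)
            return np.array(r)
        r=least_squares(res,[.3,.4,.4,.1,0,0,0,o]); best.append((r.cost,sg,r.x))
    best.sort(key=lambda b:b[0])
    for b in best[:4]: print(b)
E
python3 kin.py
```

```text
(np.float64(0.0010116458866551335), (-1, -1, -1, -1), array([-0.4677,  0.5742,  0.3171,  0.0606, -0.0421, -0.4479, -0.1079,
        3.1416]))
(np.float64(0.0010116458866551341), (-1, -1, -1, -1), array([-0.4677,  0.5742,  0.3171,  0.0606, -0.0421, -0.4479, -0.1079,
       -3.1416]))
(np.float64(0.0010116458866551343), (-1, -1, -1, -1), array([-0.4677,  0.5742,  0.3171,  0.0606, -0.0421, -0.4479, -0.1079,
        3.1416]))
(np.float64(0.00101164588665514), (-1, -1, -1, -1), array([-0.4677,  0.5742,  0.3171,  0.0606, -0.0421, -0.4479, -0.1079,
       -3.1416]))
```

```bash
cat >> kin.py <<'E'
    sg=(-1,-1,-1,-1)
    import json
    json.dump([[list(map(float,q)),list(map(float,t)),np.array(Rm).tolist()] for q,t,Rm in S],open('samples.json','w'))
E
python3 kin.py >/dev/null; cat > kfit.py <<'E'
from kin import *
import json,sys
S=json.load(open('samples.json'))
if len(sys.argv)>1:
    s=ctrl.get_state();Rm,p=toolT(s);S.append([list(map(float,s['joint_positions'])),p.tolist(),Rm.tolist()]);json.dump(S,open('samples.json','w'))
sg=(-1,-1,-1,-1)
def fit(free,init):
    init=np.array(init,float)
    def full(v): p=init.copy(); p[free]=v; return p
    def res(v):
        p=full(v); r=[]
        for q,t,Rm in S:
            B,tt=fk(q,p,sg); r+=list((tt-np.array(t))*1000)+list((B-np.array(Rm)).ravel()*100)
        return np.array(r+list((v-init[free])*1))
    r=least_squares(res,init[free]); return full(r.x),r
for free in ([0,1,2,3],[0,1,2,3,4,5],[0,1,2,3,6],[0,1,2,3,4,5,6]):
    p,r=fit(free,[.3,.4,.4,.1,0,0,0,np.pi]); print(free,p,r.cost); 
json.dump(p.tolist(),open('kin.json','w'))
for q,t,Rm in S: print((fk(q,p,sg)[1]-t)*1000)
E
python3 kfit.py
```

```text
[0, 1, 2, 3] [0.2488 0.4442 0.5147 0.16   0.     0.     0.     3.1416] 935.5621787379915
[0, 1, 2, 3, 4, 5] [-0.0932  0.4403  0.4132  0.0331  0.055  -0.213   0.      3.1416] 765.1123215531829
[0, 1, 2, 3, 6] [ 0.2411  0.4434  0.4968  0.1603  0.      0.     -0.0194  3.1416] 817.8162565388587
[0, 1, 2, 3, 4, 5, 6] [-0.4672  0.5741  0.3172  0.0607 -0.0421 -0.4476 -0.1079  3.1416] 112.82594956184613
[13.0611  4.8412 -0.1842]
[-1.3536 -5.3462  0.337 ]
[ 0.1156 -0.3162 -0.152 ]
```

```bash
python3 - <<'E'
from plan import *
Rt=tooldir(np.radians(75),Q[2])
plan(Rt,tip2tcp(Rt,u2w(Q,[-132,52,150])[0]),4)
E
```

```text
dist/row 12.476595397980596 deg/row 6.359416126213994
[ -2.8  -3.9 -11.5] [ 0.005  -0.1106  0.0075]
[ -4.   -3.9 -11.1] [ 0.005  -0.1106  0.0075]
[ -5.3  -3.9 -10.6] [ 0.005  -0.1106  0.0075]
[-6.4 -3.9 -9.9] [ 0.005  -0.1106  0.0075]
```

```bash
python3 -m crank '[-2.8,-3.9,-11.5,0.005,-0.1106,0.0075,0, -4,-3.9,-11.1,0.005,-0.1106,0.0075,0, -5.3,-3.9,-10.6,0.005,-0.1106,0.0075,0, -6.4,-3.9,-9.9,0.005,-0.1106,0.0075,0, 0,0,0,0,0,0,0]'
python3 kfit.py add
python3 - <<'E'
from plan import *
s=ctrl.get_state();print(toolT(s),s['joint_positions'],s['time'])
Rt=tooldir(np.radians(75),Q[2])
plan(Rt,tip2tcp(Rt,u2w(Q,[-132,52,150])[0]),1)
cur=plan(Rt,tip2tcp(Rt,u2w(Q,[-132,52,38])[0]),3)
Rt=tooldir(np.radians(60),Q[2])
plan(Rt,tip2tcp(Rt,u2w(Q,[-106,52,38])[0]),3,cur)
E
```

```text
time: 5.18
position: [0.439, -0.0663, 0.3276]
tool_rot: [-2.482, 0.043, 1.895]
ft_force: [0.5, 0.1, -0.3]
grip_width: 0.01
[0, 1, 2, 3] [0.2526 0.4299 0.5155 0.1488 0.     0.     0.     3.1416] 1145.3571348908201
[0, 1, 2, 3, 4, 5] [0.3072 0.4241 0.5241 0.1614 0.0021 0.0372 0.     3.1416] 1118.3520455247187
[0, 1, 2, 3, 6] [ 0.2427  0.4318  0.4977  0.1503  0.      0.     -0.0183  3.1416] 1034.1355648140045
[0, 1, 2, 3, 4, 5, 6] [ 0.2255  0.4728  0.5017  0.1957 -0.0521 -0.0165 -0.0524  3.1416] 910.453723165584
[23.0524 12.1079  5.2896]
[ 4.8815 23.152  -4.3221]
[-4.4378  1.6307  2.4093]
[ 9.3533 20.2293 -3.3767]
(array([[ 0.2634, -0.0331, -0.9641],
       [-0.0103, -0.9995,  0.0315],
       [-0.9646,  0.0017, -0.2636]]), array([ 0.439 , -0.0663,  0.3276])) [ 0.7895 -0.1748 -0.6263  2.1236 -0.1701  0.9003 -1.3583] 5.175
dist/row 2.7508812522256143 deg/row 0.32495629966018014
[ 1.3 -1.4  2. ] [-0.0016 -0.005  -0.0022]
dist/row 37.92711120827212 deg/row 0.10831876655339338
[36.4 -0.5 10.5] [-0.0005 -0.0017 -0.0007]
[36.5 -0.5 10.5] [-0.0005 -0.0017 -0.0007]
[36.5 -0.5 10.4] [-0.0005 -0.0017 -0.0007]
dist/row 8.503654788462438 deg/row 5.000000000000003
[4.3 0.  7.3] [0.     0.0873 0.    ]
[3.7 0.  7.7] [0.     0.0873 0.    ]
[3. 0. 8.] [0.     0.0873 0.    ]
```

```bash
python3 -m crank '[36.4,-0.5,10.5,0,-0.002,-0.0007,0, 36.5,-0.5,10.5,0,-0.002,-0.0007,0, 36.5,-0.5,10.4,0,-0.002,-0.0007,0, 0,0,0,0,0,0,0, 0,0,0,0,0,0,0]'
python3 - <<'E'
from plan import *
s=ctrl.get_state();print(toolT(s),s['joint_positions'],s['time'])
snap('wrist','w4');snap('scene','s4')
Rt=tooldir(np.radians(60),Q[2])
plan(Rt,tip2tcp(Rt,u2w(Q,[-106,50,38])[0]),4)
E
```

```text
time: 5.8
position: [0.4357, -0.0637, 0.2129]
tool_rot: [-2.474, 0.037, 1.902]
ft_force: [-0.3, -0.3, 0.3]
grip_width: 0.004
(array([[ 0.2567, -0.0313, -0.966 ],
       [-0.006 , -0.9995,  0.0308],
       [-0.9665, -0.0022, -0.2568]]), array([ 0.4357, -0.0637,  0.2129])) [ 0.7838  0.0115 -0.6852  2.2455 -0.0209  0.6283 -1.4875] 5.8
dist/row 6.1423799270194035 deg/row 3.762313488173744
[3.2 0.8 5.2] [-0.0001  0.0657  0.0004]
[2.9 0.8 5.4] [-0.0001  0.0657  0.0004]
[2.5 0.8 5.5] [-0.0001  0.0657  0.0004]
[2.2 0.8 5.7] [-0.0001  0.0657  0.0004]
```

View pics/w4.png

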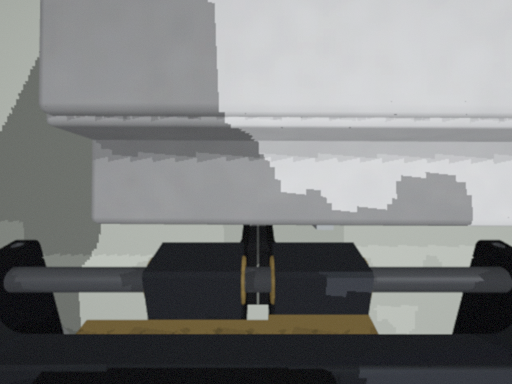

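View pics/s4.png

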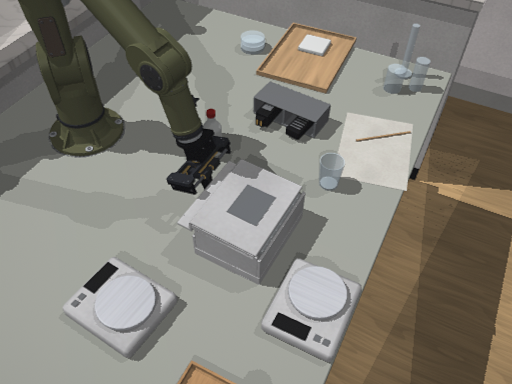

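```bash
python3 - <<'E'
from plan import *
im=cv2.imread('pics/w4.png'); c=campose('wrist')
print(proj(*c,u2w(Q,[[-121,16,82],[-121,24,82],[-115,16,82],[-115,24,82],[-121,24,60]])))
for th in (.03,.045,.06):print(proj(*c,u2w(Q,[lidpt(215,-15,120,th),lidpt(215,-15,-120,th)])).tolist())
cv2.imwrite('pics/z4.png',cv2.resize(im[190:250,220:360],(800,343),interpolation=cv2.INTER_CUBIC))
E
```

```text
[[333.8076 235.0026]
 [317.1265 234.9856]
 [333.983  222.5837]
 [317.2651 222.5683]
 [308.8914 226.8174]]
[[100.16700173990674, 228.68416338845594], [662.0395268317216, 229.22920141898717]]
[[95.84521040486034, 230.36282387606522], [673.1410296456214, 230.9303867605171]]
[[91.27509794891564, 232.0180288685428], [684.8835812806086, 232.60930004550454]]
```

View pics/z4.png

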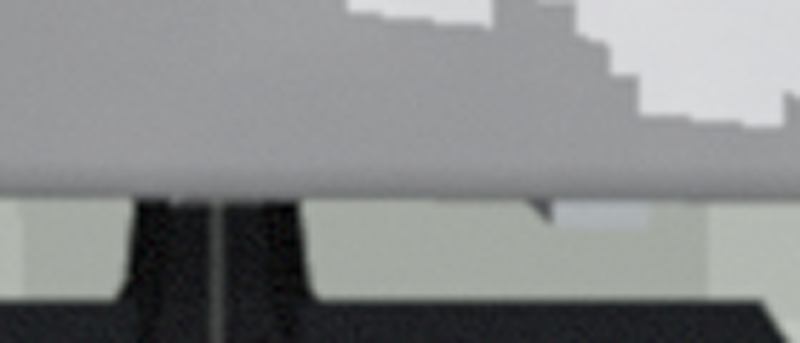

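```bash
sed -i 's/^Q=.*/Q=np.array([0.617,-0.1224,-0.031])/' plan.py; python3 - <<'E'
from plan import *
Rt=tooldir(np.radians(60),Q[2])
plan(Rt,tip2tcp(Rt,u2w(Q,[-104,50,38])[0]),4)
E
```

```text
dist/row 5.487440394014404 deg/row 3.762313488173744
[3.5 0.8 4.1] [-0.0001  0.0657  0.0004]
[3.2 0.8 4.4] [-0.0001  0.0657  0.0004]
[2.9 0.8 4.6] [-0.0001  0.0657  0.0004]
[2.6 0.8 4.7] [-0.0001  0.0657  0.0004]
```

```bash
python3 -m crank '[3.5,0.8,4.1,0,0.0657,0,0, 3.2,0.8,4.4,0,0.0657,0,0, 2.9,0.8,4.6,0,0.0657,0,0, 2.6,0.8,4.7,0,0.0657,0,0, 0,0,0,0,0,0,0]'
python3 - <<'E'
from plan import *
s=ctrl.get_state();Rm,p=toolT(s);print(Rm,p,s['joint_positions'],s['time'],s['ft_force'])
t=p+.182*Rm[:,0]; a=Q[2]; d=(t-[Q[0],Q[1],0])*1000; print('tip unit',np.cos(a)*d[0]+np.sin(a)*d[1],-np.sin(a)*d[0]+np.cos(a)*d[1],d[2])
snap('wrist','w5')
E
```

```text
time: 6.52
position: [0.4224, -0.066, 0.1947]
tool_rot: [-2.703, 0.04, 1.566]
ft_force: [-1.2, -0.5, 0.1]
grip_width: 0.007
[[ 0.4974 -0.0309 -0.867 ]
 [-0.0137 -0.9995  0.0278]
 [-0.8674 -0.002  -0.4975]] [ 0.4224 -0.066   0.1947] [ 0.7849 -0.0546 -0.6544  2.3936 -0.2916  0.2832 -1.2206] 6.525 [-1.1964 -0.5052  0.0869]
tip unit -105.69857572631473 50.663979855914306 36.791994532231115
```

View pics/w5.png

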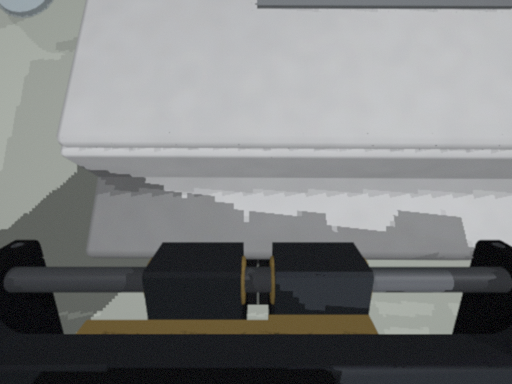

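```bash
python3 -m crank '[0,6,0,0,0,0,0, 0,6,0,0,0,0,0, 0,6,0,0,0,0,0, 0,4,0,0,0,0,0, 0,0,0,0,0,0,0]'; python3 -m crank '[0,4,0,0,0,0,0, 0,4,0,0,0,0,0, 0,3,0,0,0,0,0, 0,0,0,0,0,0,0, 0,0,0,0,0,0,0]'

```

```text
time: 7.2
position: [0.4223, -0.0878, 0.1942]
tool_rot: [-2.703, 0.038, 1.565]
ft_force: [1.3, 4.2, 1.1]
grip_width: 0.001
time: 7.82
position: [0.4217, -0.0986, 0.1939]
tool_rot: [-2.703, 0.038, 1.566]
ft_force: [0.9, 3.7, 2.2]
grip_width: 0.006
```

```bash
python3 -m crank '[-4.3,0,-2.5,0,0,0,0, -4.3,0,-2.5,0,0,0,0, -4.3,0,-2.5,0,0,0,0, -4.3,0,-2.5,0,0,0,0, -4.3,0,-2.5,0,0,0,0]'
python3 - <<'E'
from plan import *
s=ctrl.get_state();Rm,p=toolT(s);print(p,s['joint_positions'],s['time'],s['ft_force'])
snap('wrist','w6')
E
```

```text
time: 8.45
position: [0.4204, -0.0986, 0.2177]
tool_rot: [-2.698, 0.037, 1.571]
ft_force: [-2.4, 3.5, -4.5]
grip_width: 0.009
[ 0.4204 -0.0986  0.2177] [ 0.8078 -0.0948 -0.5746  2.3649 -0.4175  0.3765 -1.0277] 8.45 [-2.403   3.4513 -4.4751]
```

View pics/w6.png

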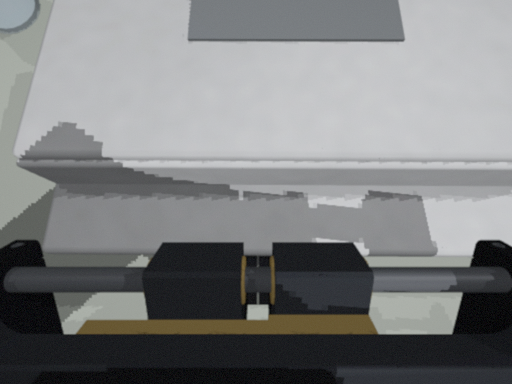

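```bash
python3 -m crank '[-7.8,0,-4.5,0,0,0,0, -7.8,0,-4.5,0,0,0,0, -7.8,0,-4.5,0,0,0,0, -7.8,0,-4.5,0,0,0,0, -7.8,0,-4.5,0,0,0,0]'
python3 - <<'E'
from plan import *
s=ctrl.get_state();Rm,p=toolT(s);print(p,s['joint_positions'],s['time'],s['ft_force'])
snap('wrist','w7');snap('scene','s7')
E
```

```text
time: 9.12
position: [0.4221, -0.0994, 0.2648]
tool_rot: [-2.704, 0.04, 1.565]
ft_force: [-1.9, 1.5, -3.2]
grip_width: 0.005
[ 0.4221 -0.0994  0.2648] [ 0.8117 -0.1899 -0.553   2.3213 -0.4341  0.5055 -1.0303] 9.125 [-1.8536  1.4617 -3.2057]
```

View pics/w7.png

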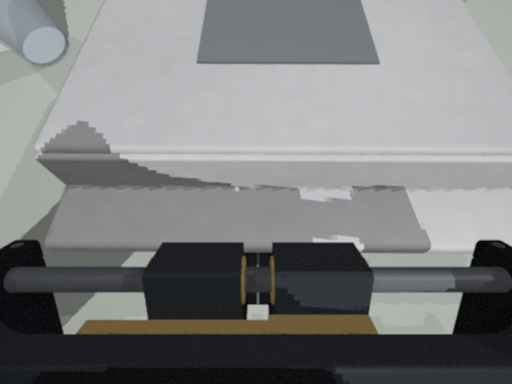

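View pics/s7.png

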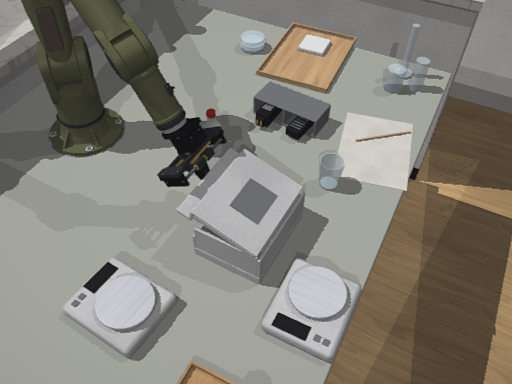

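```bash
python3 - <<'E'
from plan import *
Rm,p=toolT(); yaw=R.from_euler('z',Q[2]).as_matrix()
ths=np.linspace(.27,1.75,16)
def C(t):
    r=215 if t<.95 else 187
    c=lidpt(r,-25,0,t); return c
for i in range(15):
    a,b=ths[i],ths[i+1]; r=215 if b<1.0 else 187
    d=lidpt(r,-25,0,b)-lidpt(r,-25,0,a)
    print(round(b,3),(Rm.T@(yaw@d)).round(1),d.round(1))
E
```

```text
0.369 [-16.   -0.  -14.2] [ 4.3  0.  20.9]
0.467 [-14.5  -0.  -15.7] [ 6.4  0.  20.4]
0.566 [-12.9  -0.  -17. ] [ 8.3  0.  19.7]
0.665 [-11.1  -0.  -18.2] [10.2  0.  18.7]
0.763 [ -9.3  -0.  -19.2] [12.   0.  17.6]
0.862 [ -7.3  -0.  -20. ] [13.7  0.  16.4]
0.961 [ -5.3  -0.  -20.7] [15.2  0.  14.9]
1.059 [ -3.2  -0.  -18.3] [14.3  0.  11.9]
1.158 [ -1.3  -0.  -18.6] [15.4  0.  10.4]
1.257 [  0.5  -0.  -18.6] [16.4  0.   8.9]
1.355 [  2.3  -0.  -18.5] [17.2  0.   7.2]
1.454 [  4.1  -0.  -18.1] [17.8  0.   5.5]
1.553 [  5.9  -0.  -17.6] [18.2  0.   3.7]
1.651 [  7.6   0.  -17. ] [18.5  0.   1.9]
1.75 [  9.2   0.  -16.1] [18.6  0.   0.1]
```

```bash
python3 -m crank '[-16,0,-14.2,0,0,0,0, -14.5,0,-15.7,0,0,0,0, -12.9,0,-17,0,0,0,0, -11.1,0,-18.2,0,0,0,0, -9.3,0,-19.2,0,0,0,0]'; python3 -m crank '[-7.3,0,-20,0,0,0,0, -5.3,0,-20.7,0,0,0,0, -3.2,0,-18.3,0,0,0,0, -1.3,0,-18.6,0,0,0,0, 0.5,0,-18.6,0,0,0,0]'
python3 - <<'E'
from plan import *
s=ctrl.get_state();Rm,p=toolT(s);print(p,s['joint_positions'],s['time'],s['ft_force'])
snap('wrist','w8');snap('scene','s8')
E
```

```text
time: 9.85
position: [0.4638, -0.1012, 0.3626]
tool_rot: [-2.705, 0.041, 1.564]
ft_force: [-1.8, -0.0, -2.7]
grip_width: 0.005
time: 10.48
position: [0.5391, -0.1041, 0.4248]
tool_rot: [-2.704, 0.042, 1.563]
ft_force: [-2.5, 0.9, -2.5]
grip_width: 0.006
[ 0.5391 -0.1041  0.4248] [ 0.8631 -0.0792 -0.6565  1.8899 -0.1825  0.8047 -1.3155] 10.475 [-2.4948  0.8784 -2.4825]
```

View pics/w8.png

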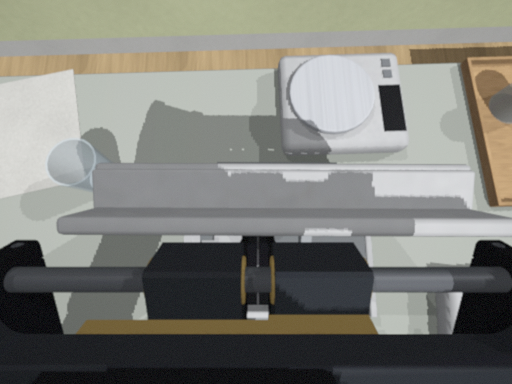

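View pics/s8.png

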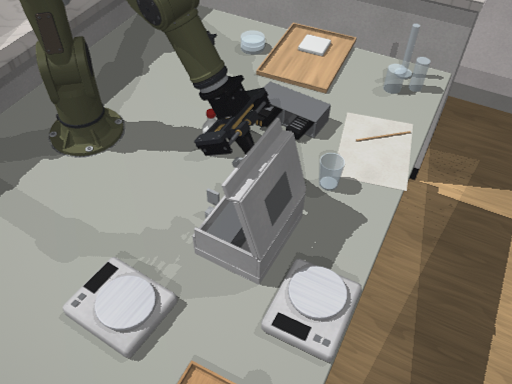

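```bash
python3 -m crank '[2.3,0,-18.5,0,0,0,0, 4.1,0,-18.1,0,0,0,0, 5.9,0,-17.6,0,0,0,0, 7.6,0,-17,0,0,0,0, 9.2,0,-16.1,0,0,0,0]'; python3 -m crank '[10,0,-16,0,0,0,0, 0,0,0,0,0,0,0, -10,0,16,0,0,0,0, -20,0,20,0,0,0,0, 0,0,0,0,0,0,0]'
python3 - <<'E'
from plan import *
s=ctrl.get_state();Rm,p=toolT(s);print(p,s['joint_positions'],s['time'],s['ft_force'])
import pickle
c,_=snap('wrist','w9');pickle.dump(c,open('w9.pkl','wb'));snap('scene','s9');snap('top','t9')
E
```

```text
time: 11.2
position: [0.6288, -0.1069, 0.4419]
tool_rot: [-2.703, 0.041, 1.565]
ft_force: [-2.4, -0.0, -1.7]
grip_width: 0.007
time: 11.82
position: [0.6009, -0.1056, 0.451]
tool_rot: [-2.707, 0.043, 1.56]
ft_force: [-0.3, 0.2, 0.1]
grip_width: 0.009
[ 0.6009 -0.1056  0.451 ] [ 0.8373  0.0677 -0.714   1.7227 -0.0109  0.8452 -1.4618] 11.825 [-0.2595  0.2265  0.0585]
```

View pics/w9.png

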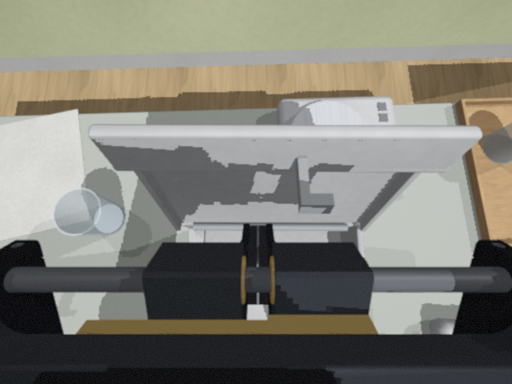

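View pics/s9.png

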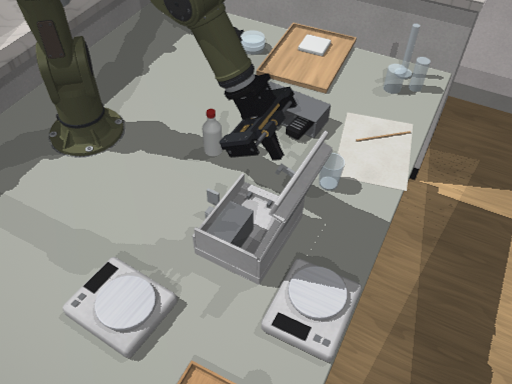

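View pics/t9.png

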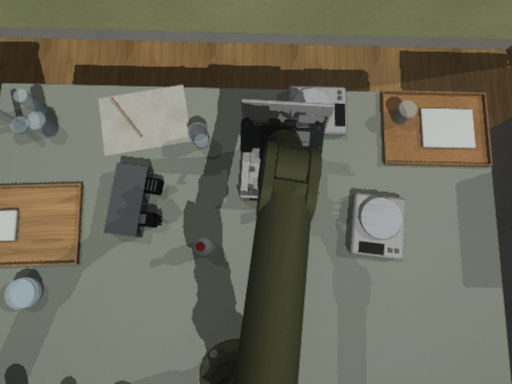

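```bash
python3 - <<'E'
from plan import *
import pickle
c=pickle.load(open('w9.pkl','rb'))
for th in (1.5,1.6,1.65,1.7,1.75,1.8,1.85): print(th,proj(*c,u2w(Q,[lidpt(215,-25,120,th),lidpt(215,-25,-120,th),lidpt(215,-15,120,th)])).round(0).tolist())
cur=plan(jx(Q[2]),[.60,-.17,.43],9)
E
```

```text
1.5 [[65.0, 266.0], [507.0, 266.0], [67.0, 247.0]]
1.6 [[67.0, 226.0], [504.0, 226.0], [70.0, 208.0]]
1.65 [[69.0, 206.0], [502.0, 206.0], [73.0, 189.0]]
1.7 [[72.0, 187.0], [498.0, 187.0], [76.0, 171.0]]
1.75 [[75.0, 169.0], [494.0, 169.0], [79.0, 154.0]]
1.8 [[78.0, 152.0], [489.0, 151.0], [83.0, 138.0]]
1.85 [[82.0, 136.0], [484.0, 135.0], [87.0, 123.0]]
dist/row 7.500089976134685 deg/row 10.428059134054829
[1.9 7.2 1.1] [-0.1702 -0.0457 -0.0453]
[1.6 7.  2.2] [-0.1702 -0.0457 -0.0453]
[1.4 6.6 3.3] [-0.1702 -0.0457 -0.0453]
[1.3 6.  4.3] [-0.1702 -0.0457 -0.0453]
[1.3 5.3 5.2] [-0.1702 -0.0457 -0.0453]
[1.3 4.4 6. ] [-0.1702 -0.0457 -0.0453]
[1.4 3.4 6.5] [-0.1702 -0.0457 -0.0453]
[1.6 2.3 7. ] [-0.1702 -0.0457 -0.0453]
[1.9 1.1 7.2] [-0.1702 -0.0457 -0.0453]
```

```bash
python3 -m crank '[1.9,7.2,1.1,-0.17,-0.0457,-0.0453,0, 1.6,7,2.2,-0.17,-0.0457,-0.0453,0, 1.4,6.6,3.3,-0.17,-0.0457,-0.0453,0, 1.3,6,4.3,-0.17,-0.0457,-0.0453,0, 1.3,5.3,5.2,-0.17,-0.0457,-0.0453,0]'; python3 -m crank '[1.3,4.4,6,-0.17,-0.0457,-0.0453,0, 1.4,3.4,6.5,-0.17,-0.0457,-0.0453,0, 1.6,2.3,7,-0.17,-0.0457,-0.0453,0, 1.9,1.1,7.2,-0.17,-0.0457,-0.0453,0, 0,0,0,0,0,0,0]'
python3 - <<'E'
from plan import *
s=ctrl.get_state();Rm,p=toolT(s);print(Rm,p,s['joint_positions'],s['time'],s['ft_force'])
import pickle
c,_=snap('wrist','w10');pickle.dump(c,open('w10.pkl','wb'))
for n in ['bay','tunnel','unit','plate_face','unit_hinge']:
    r=ctrl.mark_of('wrist',n); print(n,[(np.round(q['at'],1),round(q['confidence'],2)) for q in r[:3]])
P=[[-31,80,44],[-31,98,44],[21,98,44],[21,80,44],[-5,-2,30],[-38,-2,107],[28,-2,107],[-75,112,76],[-67,112,76],[-75,-120,76],[-5,23,30]]
print(proj(*c,u2w(Q,P)).round(0).tolist())
E
```

```text
time: 12.6
position: [0.6011, -0.1417, 0.4375]
tool_rot: [1.934, 0.779, -1.464]
ft_force: [0.6, 0.5, 0.5]
grip_width: 0.005
time: 13.22
position: [0.6004, -0.1702, 0.4282]
tool_rot: [1.236, 1.197, -1.234]
ft_force: [0.1, -0.1, -0.2]
grip_width: 0.004
[[-0.0022  0.9994 -0.0342]
 [ 0.0034 -0.0342 -0.9994]
 [-1.     -0.0023 -0.0033]] [ 0.6004 -0.1702  0.4282] [ 0.8653  0.3569 -0.8108  1.4618  0.2552  1.4354  0.0169] 13.225 [ 0.0507 -0.073  -0.2182]
bay [(array([264. , 112.8]), 0.97)]
tunnel [(array([263.3, 129.1]), 0.92)]
unit [(array([268.7, 128.6]), 0.65)]
plate_face []
unit_hinge [(array([365.3, 137.2]), 0.82)]
[[244.0, 62.0], [244.0, 45.0], [288.0, 45.0], [288.0, 62.0], [265.0, 131.0], [236.0, 138.0], [298.0, 138.0], [200.0, 24.0], [208.0, 24.0], [211.0, 228.0], [266.0, 111.0]]
```

View pics/w10.png

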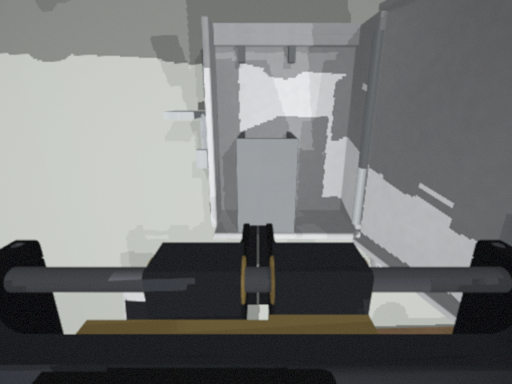

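```bash
python3 - <<'E'
import cv2,numpy as np
im=cv2.imread('pics/w10.png')
cv2.imwrite('pics/z10.png',np.hstack([cv2.resize(im[15:75,200:300],(400,240),interpolation=cv2.INTER_CUBIC),cv2.resize(im[120:180,220:320],(400,240),interpolation=cv2.INTER_CUBIC)]))
E
```

```text
(no output)
```

View pics/z10.png

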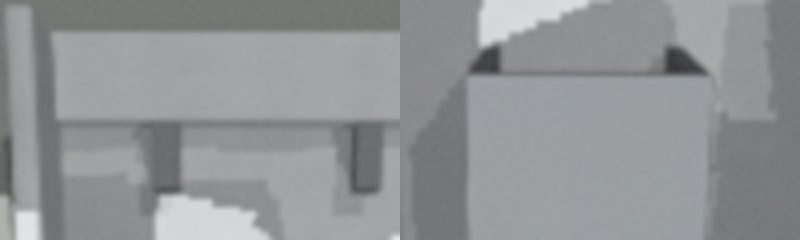

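```bash
python3 -m crank '[0,-25.5,-56,0,0,0,70, 0,-25.5,-56,0,0,0,70, 0,-25.5,-56,0,0,0,70, 0,-25.5,-56,0,0,0,70, 0,-25.5,-56,0.096,0,0,70]'; python3 -m crank '[0,0,0,0,0,0,70, 0,0,0,0,0,0,70, 0,0,0,0,0,0,70, 0,0,0,0,0,0,70, 0,0,0,0,0,0,70]'
python3 - <<'E'
from plan import *
s=ctrl.get_state();Rm,p=toolT(s);print(Rm,p,s['joint_positions'],s['time'],s['ft_force'])
import pickle
c,_=snap('wrist','w11');pickle.dump(c,open('w11.pkl','wb'))
T=campose('top');S=campose('scene')
for n in ['pack_mid','pack_nose','rack','charger_mid']:
    r=ctrl.mark_of('wrist',n); print(n,[(np.round(q['at'],1),round(q['confidence'],2)) for q in r[:3]])
r=ctrl.mark_of('wrist','pack_nose')
if r: print(onz(*c,r[0]['at'],.031))
r=ctrl.mark_of('wrist','pack_mid')
if r: print(onz(*c,r[0]['at'],.031))
E
```

```text
time: 14.15
position: [0.4798, 0.1163, 0.4302]
tool_rot: [1.306, 1.145, -1.306]
ft_force: [1.1, 0.9, -0.0]
grip_width: 0.492
time: 14.78
position: [0.4813, 0.1135, 0.4298]
tool_rot: [1.304, 1.149, -1.305]
ft_force: [0.1, 0.6, -0.1]
grip_width: 0.804
[[-0.0029  0.9916 -0.1293]
 [ 0.002  -0.1293 -0.9916]
 [-1.     -0.0031 -0.0016]] [0.4813 0.1135 0.4298] [ 0.7305  0.0179 -1.0114  1.759   0.0127  1.3753 -0.4129] 14.775 [ 0.0845  0.562  -0.0878]
pack_mid []
pack_nose [(array([235.2,  56.8]), 0.75)]
rack []
charger_mid []
[0.4709 0.251  0.031 ]
```

View pics/w11.png

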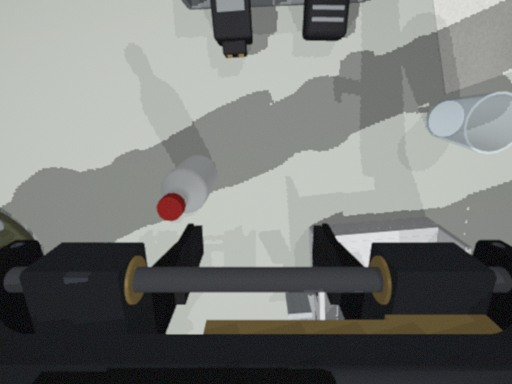

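```bash
python3 -m crank '[35,-8.5,-42.5,0,0,0,70, 35,-8.5,-42.5,0,0,0,70, 0,0,0,0,0,0,70, 0,0,0,0,0,0,70, 0,0,0,0,0,0,70]'
python3 - <<'E'
from plan import *
s=ctrl.get_state();Rm,p=toolT(s);print(p,s['time'])
import pickle
c,_=snap('wrist','w12');pickle.dump(c,open('w12.pkl','wb'))
for n in ['pack_mid','pack_nose','rack','charger_mid']:
    r=ctrl.mark_of('wrist',n); print(n,[(np.round(q['at'],1),round(q['confidence'],2)) for q in r[:3]])
    if n=='pack_nose' and r: print(tri([(*c,r[0]['at']),(*pickle.load(open('w11.pkl','rb')),np.array([235.2,56.8]))]))
im=cv2.imread('pics/w12.png'); cv2.imwrite('pics/z12.png',cv2.resize(im[0:190,130:430],(800,507),interpolation=cv2.INTER_CUBIC))
im=cv2.imread('pics/w11.png'); cv2.imwrite('pics/z11.png',cv2.resize(im[0:70,170:370],(800,280),interpolation=cv2.INTER_CUBIC))
E
```

```text
time: 15.75
position: [0.4756, 0.1997, 0.3609]
tool_rot: [1.305, 1.146, -1.305]
ft_force: [-0.8, -0.4, 0.0]
grip_width: 0.804
[0.4756 0.1997 0.3609] 15.75
pack_mid [(array([236.5,  57.5]), 0.96)]
pack_nose [(array([246.6, 130.5]), 0.97), (array([352. ,  52.7]), 0.55)]
(array([0.4705, 0.2524, 0.0208]), [np.float64(0.13240176977641613), np.float64(0.11741128679662613)])
rack [(array([292.2,  22.8]), 0.96)]
charger_mid [(array([353.6,  52.1]), 0.64)]
```

View pics/z12.png

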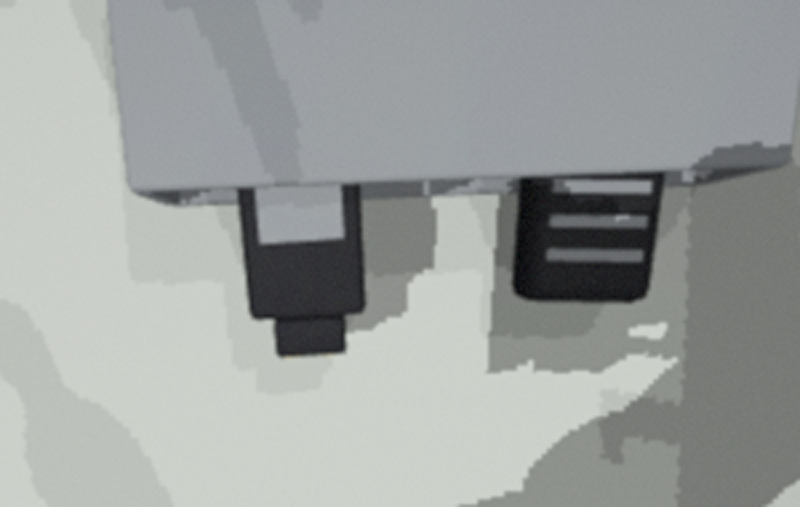

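View pics/z11.png

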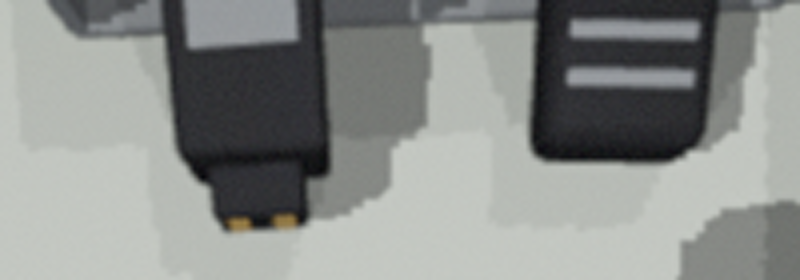

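```bash
cat > fitp.py <<'E'
from plan import *
import pickle
def p2w(q,P):
    x,y,z,a=q; P=np.atleast_2d(P)/1000.
    return np.c_[x+np.cos(a)*P[:,0]-np.sin(a)*P[:,1], y+np.sin(a)*P[:,0]+np.cos(a)*P[:,1],z+P[:,2]]
def fitpack(ob,q0,wz=0.002,zp=.031):
    def res(q): return np.concatenate([(proj(*c,p2w(q,P))[0]-uv)[m] for c,P,uv,m in ob]+[[(q[2]-zp)/wz]])
    r=least_squares(res,q0,x_scale=[.01,.01,.01,.01]); print(r.x, r.fun.round(1)); return r.x
E
python3 - <<'E'
from fitp import *
c12=pickle.load(open('w12.pkl','rb'));c11=pickle.load(open('w11.pkl','rb'))
a=slice(0,2);u=slice(0,1)
ob=[(c12,[-60,22,23],(224.5,118.5),a),(c12,[-60,-22,23],(266.9,116.3),a),(c12,[-75,14,15],(234.2,133.5),a),(c12,[-75,-14,15],(259.7,132),a),
(c12,[-17,22,23],(220,70.5),u),(c12,[-17,-22,23],(264.6,69.8),u)]
q0=[.48,.33,.031,1.44]
q=fitpack(ob,q0); q=fitpack(ob,q0,wz=.1)
print('nose',p2w(q,[-75,0,0]))
# roof front corners
L=(179.9,69.7);Rr=(130+790/2.667,160/2.667)
for z in(.068,): print(onz(*c12,L,z),onz(*c12,Rr,z))
for P in ([-60,22,23],[-60,-22,23],[-75,14,15],[-75,14,-15],[-75,-14,-15]): print(proj(*c11,p2w(q,P)))
E
```

```text
[0.4773 0.3276 0.0297 1.4995] [-1.   0.7  0.8  0.2 -0.7 -0.4  0.8 -0.5 -0.8  1.  -0.6]
[0.4767 0.3269 0.0198 1.5006] [-0.3  0.9  0.1  0.4 -0.3 -0.6  0.3 -0.7  0.   0.2 -0.1]
nose [[0.4715 0.2521 0.0198]]
[0.4215 0.3175 0.068 ] [0.6394 0.2969 0.068 ]
[[214.9147  41.3956]]
[[252.4229  38.8897]]
[[223.7448  56.0205]]
[[226.4456  59.482 ]]
[[247.697   58.0935]]
```

```bash
python3 - <<'E'
from plan import *
cur=plan(jx(-.085),[.474,.2857,.25],3)
plan(jx(-.085),[.474,.2857,.198],1,cur)
E
```

```text
dist/row 46.55840726894269 deg/row 0.8534588586772317
[ 36.9  -4.  -28.2] [-0.0149 -0.0003  0.0005]
[ 36.9  -3.6 -28.2] [-0.0149 -0.0003  0.0005]
[ 36.8  -3.2 -28.3] [-0.0149 -0.0003  0.0005]
dist/row 51.99999999999999 deg/row 0.0
[52.  0.  0.] [0. 0. 0.]
```

```bash
python3 -m crank '[36.9,-4,-28.2,-0.015,0,0,70, 36.9,-3.6,-28.2,-0.015,0,0,70, 36.8,-3.2,-28.3,-0.015,0,0,70, 0,0,0,0,0,0,70, 0,0,0,0,0,0,70]'
python3 - <<'E'
from plan import *
s=ctrl.get_state();Rm,p=toolT(s);print(Rm,p,s['time'])
snap('wrist','w13');snap('scene','s13')
a=cv2.imread('pics/s13.png')[60:160,200:350]; b=cv2.imread('pics/w13.png')
cv2.imwrite('pics/z13.png',np.hstack([cv2.resize(a,(400,300)),cv2.resize(b,(400,300))]))
plan(jx(-.085),[.474,.2857,.198],2)
E
```

```text
time: 16.62
position: [0.4739, 0.286, 0.2503]
tool_rot: [1.271, 1.171, -1.271]
ft_force: [0.8, -0.8, 0.1]
grip_width: 0.801
[[-0.0018  0.9965 -0.0837]
 [ 0.0013 -0.0837 -0.9965]
 [-1.     -0.0019 -0.0012]] [0.4739 0.286  0.2503] 16.625
dist/row 26.495717966762076 deg/row 0.04117362388653889
[26.5 -0.2 -0. ] [-0.0001 -0.0007  0.    ]
[26.5 -0.2 -0. ] [-0.0001 -0.0007  0.    ]
```

View pics/z13.png

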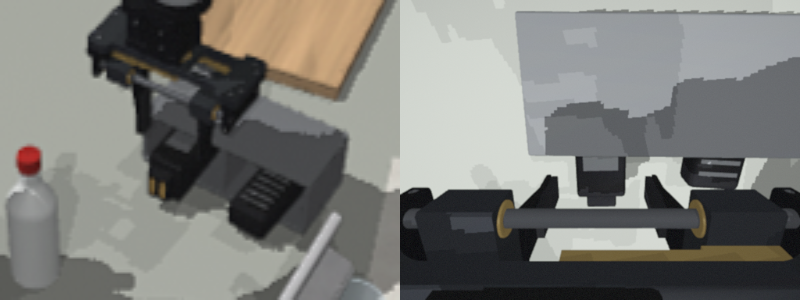

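```bash
python3 -m crank '[26.2,-0.2,0,0,0,0,70, 26.2,-0.2,0,0,0,0,70, 0,0,0,0,0,0,40, 0,0,0,0,0,0,40, 0,0,0,0,0,0,40]' 45; python3 -m crank '[0,0,0,0,0,0,36, 0,0,0,0,0,0,36, 0,0,0,0,0,0,36, 0,0,0,0,0,0,36, 0,0,0,0,0,0,36]'; python3 - <<'E'
from h import *
print(toolT())
E
```

```text
time: 17.35
position: [0.4736, 0.2867, 0.1987]
tool_rot: [1.272, 1.17, -1.27]
ft_force: [-0.1, 0.1, 0.1]
grip_width: 0.548
time: 17.98
position: [0.4734, 0.2868, 0.1985]
tool_rot: [1.271, 1.17, -1.27]
ft_force: [-1.8, -2.3, 7.5]
grip_width: 0.5
(array([[-0.0008,  0.9965, -0.0834],
       [ 0.0015, -0.0834, -0.9965],
       [-1.    , -0.0009, -0.0015]]), array([0.4734, 0.2868, 0.1985]))
```

```bash
python3 -m crank '[-2,0,10,0,0,0,36, -1,-0.2,23,0,0,0,36, 0,-0.3,23,0,0,0,36, 0,-0.3,23,0,0,0,36, 0,-0.3,23,0,0,0,36]'; python3 - <<'E'
from h import *
print(toolT(),ctrl.get_state()['ft_force'])
snap('wrist','w14');snap('scene','s14')
a=cv2.imread('pics/s14.png')[60:160,200:350]; b=cv2.imread('pics/w14.png')
cv2.imwrite('pics/z14.png',np.hstack([cv2.resize(a,(400,300)),cv2.resize(b,(400,300))]))
E
```

```text
time: 18.6
position: [0.4624, 0.1831, 0.1991]
tool_rot: [1.268, 1.172, -1.274]
ft_force: [0.2, -1.1, -4.9]
grip_width: 0.502
(array([[-0.0047,  0.9965, -0.0834],
       [-0.    , -0.0834, -0.9965],
       [-1.    , -0.0046,  0.0004]]), array([0.4624, 0.1831, 0.1991])) [ 0.188  -1.1402 -4.8729]
```

View pics/z14.png

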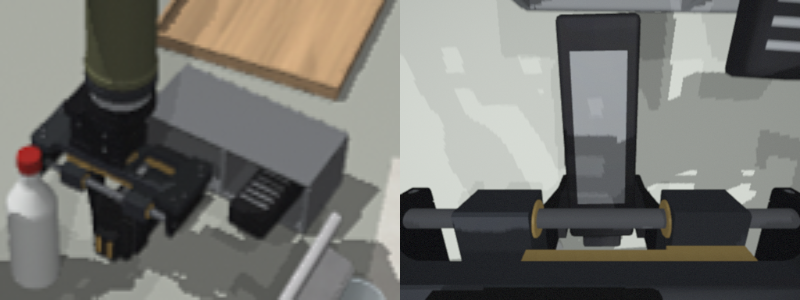

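```bash
python3 -m crank '[-45,0,0,0,0,0,36, -45,0,0,0,0,0,36, 0,51.3,28.4,0,0,0,36, 0,51.3,28.4,-0.052,0,0,36, 0,0,0,0,0,0,36]'; python3 - <<'E'
from plan import *
print(toolT(),ctrl.get_state()['ft_force'])
snap('wrist','w15');snap('scene','s15')
a=cv2.imread('pics/s15.png')[40:240,150:400]; b=cv2.imread('pics/w15.png')
cv2.imwrite('pics/z15.png',np.hstack([cv2.resize(a,(400,300)),cv2.resize(b,(400,300))]))
Rm,p=toolT(); plan(jx(Q[2]),[.56,.118,.192],3)
E
```

```text
time: 19.32
position: [0.5644, 0.1141, 0.2882]
tool_rot: [1.237, 1.193, -1.24]
ft_force: [-0.8, 0.6, -5.5]
grip_width: 0.501
(array([[-0.003 ,  0.9992, -0.0397],
       [ 0.0006, -0.0397, -0.9992],
       [-1.    , -0.003 , -0.0005]]), array([0.5644, 0.1141, 0.2882])) [-0.8017  0.628  -5.548 ]
dist/row 32.14194516953518 deg/row 0.1237044751807535
[32.1 -0.   0.5] [-0.0005 -0.0008  0.0019]
[32.1 -0.1  0.5] [-0.0005 -0.0008  0.0019]
[32.1 -0.1  0.4] [-0.0005 -0.0008  0.0019]
```

View pics/z15.png

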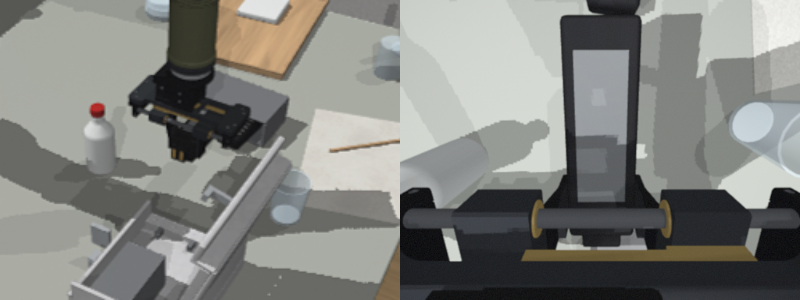

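```bash
python3 -m crank '[32,0,5,0,0,0,36, 32,0,5,0,0,0,36, 31,0,4,0,0,0,36, 0,0,0,0,0,0,36, 0,0,0,0,0,0,36]'; python3 - <<'E'
from plan import *
s=ctrl.get_state();print(toolT(s),s['ft_force'])
E
```

```text
time: 20.05
position: [0.5599, 0.1069, 0.1956]
tool_rot: [1.231, 1.198, -1.232]
ft_force: [0.4, 0.8, -5.8]
grip_width: 0.5
(array([[-0.0024,  0.9996, -0.0296],
       [ 0.0017, -0.0296, -0.9996],
       [-1.    , -0.0024, -0.0016]]), array([0.5599, 0.1069, 0.1956])) [ 0.4315  0.808  -5.7724]
```

```bash
python3 -m crank '[3,0,0,0,0,0,36, 1,0,0,0,0,0,36, 1,0,0,0,0,0,36, 0,0,0,0,0,0,36, 0,0,0,0,0,0,36]'; python3 - <<'E'
from plan import *
s=ctrl.get_state();print(toolT(s),s['ft_force'])
E
```

```text
time: 20.68
position: [0.5605, 0.1058, 0.1904]
tool_rot: [1.232, 1.197, -1.234]
ft_force: [-3.3, -1.1, 5.2]
grip_width: 0.503
(array([[-0.0024,  0.9995, -0.0315],
       [ 0.001 , -0.0315, -0.9995],
       [-1.    , -0.0025, -0.0009]]), array([0.5605, 0.1058, 0.1904])) [-3.2956 -1.0803  5.1588]
```

```bash
python3 -m crank '[0,0,0,0,0,0,70, 0,0,0,0,0,0,70, 0,0,0,0,0,0,70, -30,0,0,0,0,0,70, -55,0,0,0,0,0,70]'; python3 -m crank '[0,0,-15,0,0,0,70, 0,0,0,0,0,0,70, 0,0,0,0,0,0,70, 0,0,0,0,0,0,70, 0,0,0,0,0,0,70]';  python3 - <<'E'
from plan import *
import pickle
s=ctrl.get_state();print(toolT(s),s['ft_force'],s['time'])
c,im=snap('wrist','w16');pickle.dump(c,open('w16.pkl','wb'))
for n in ['pack_mid','pack_nose']:
    r=ctrl.mark_of('wrist',n); print(n,[(np.round(q['at'],1),round(q['confidence'],2)) for q in r[:3]])
    if r: print(onz(*c,r[0]['at'],.023))
E
```

```text
time: 21.3
position: [0.5598, 0.1052, 0.2738]
tool_rot: [1.23, 1.201, -1.236]
ft_force: [1.6, -1.0, 0.2]
grip_width: 0.799
time: 21.92
position: [0.5609, 0.1203, 0.274]
tool_rot: [1.232, 1.198, -1.235]
ft_force: [-0.6, 0.4, 0.5]
grip_width: 0.802
(array([[-0.0037,  0.9995, -0.0316],
       [ 0.0014, -0.0316, -0.9995],
       [-1.    , -0.0037, -0.0013]]), array([0.5609, 0.1203, 0.274 ])) [-0.6338  0.4394  0.478 ] 21.925
pack_mid [(array([256.2, 173.5]), 0.67)]
[0.5604 0.1451 0.023 ]
pack_nose [(array([256.3, 250.8]), 0.7)]
[0.5581 0.0717 0.023 ]
```

View pics/w16.png

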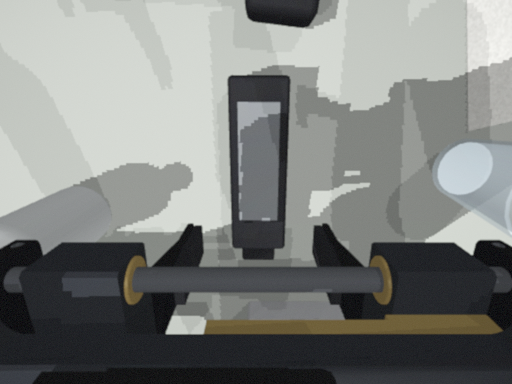

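```bash
python3 - <<'E'
import cv2
im=cv2.imread('pics/w16.png'); cv2.imwrite('pics/z16.png',cv2.resize(im[65:265,215:305],(360,800),interpolation=cv2.INTER_CUBIC)[:, :][:800] if 0 else cv2.resize(im[65:265,205:315],(330,600),interpolation=cv2.INTER_CUBIC))
E
```

```text
(no output)
```

View pics/z16.png

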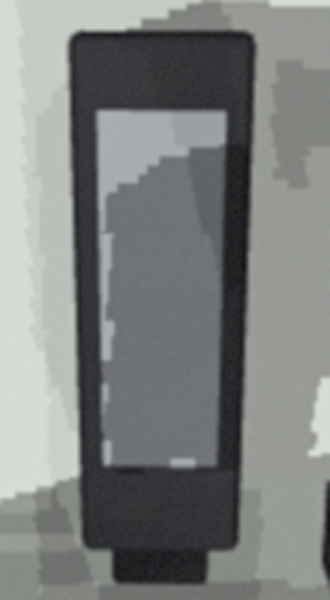

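```bash
python3 - <<'E'
from fitp import *
c=pickle.load(open('w16.pkl','rb'));a=slice(0,2)
ob=[(c,[75,22,23],(228.3,76),a),(c,[75,-22,23],(289.7,76),a),(c,[-60,22,23],(233,248),a),(c,[-60,-22,23],(284,247.5),a),(c,[-75,14,15],(243.3,259),a),(c,[-75,-14,15],(274,259),a)]
q=fitpack(ob,[.56,.145,.023,1.54],zp=.023); fitpack(ob,[.56,.145,.023,1.54],wz=.1,zp=.023)
g=p2w(q,[32,0,4])[0]; print(g)
plan(jx(q[3]-np.pi/2),[g[0],g[1],g[2]+.164],3)
E
```

```text
[0.5625 0.1452 0.0196 1.5392] [-0.9 -0.2  0.8 -0.2 -0.5  0.2  0.7  0.8 -0.5 -0.2  0.4 -0.1 -1.7]
[0.5625 0.145  0.0188 1.5392] [-0.7  0.2  0.6  0.2 -0.4 -0.1  0.6  0.5 -0.5 -0.5  0.3 -0.4 -0. ]
[0.5635 0.1772 0.0236]
dist/row 34.60651955074599 deg/row 0.060198834878155
[ 29.    0.3 -18.9] [ 0.     -0.0005  0.0009]
[ 29.    0.3 -18.9] [ 0.     -0.0005  0.0009]
[ 29.    0.3 -18.9] [ 0.     -0.0005  0.0009]
```

```bash
python3 -m crank '[27,0.3,-19,0,0,0,70, 27,0.3,-19,0,0,0,70, 27,0.3,-19,0,0,0,70, 0,0,0,0,0,0,70, 0,0,0,0,0,0,40]' 55; python3 -m crank '[0,0,0,0,0,0,36, 0,0,0,0,0,0,36, 0,0,0,0,0,0,36, 0,0,0,0,0,0,36, 0,0,0,0,0,0,36]'; python3 - <<'E'
from plan import *
s=ctrl.get_state();print(toolT(s),s['ft_force'],s['time'])
c,im=snap('wrist','w17')
E
```

```text
time: 22.7
position: [0.564, 0.1773, 0.1945]
tool_rot: [1.232, 1.196, -1.233]
ft_force: [0.8, 0.3, -0.8]
grip_width: 0.755
time: 23.32
position: [0.5637, 0.1774, 0.1945]
tool_rot: [1.232, 1.196, -1.234]
ft_force: [-2.6, -1.7, 5.3]
grip_width: 0.503
(array([[-0.0023,  0.9995, -0.0319],
       [ 0.0003, -0.0319, -0.9995],
       [-1.    , -0.0023, -0.0002]]), array([0.5637, 0.1774, 0.1945])) [-2.5644 -1.6966  5.3209] 23.325
```

View pics/w17.png

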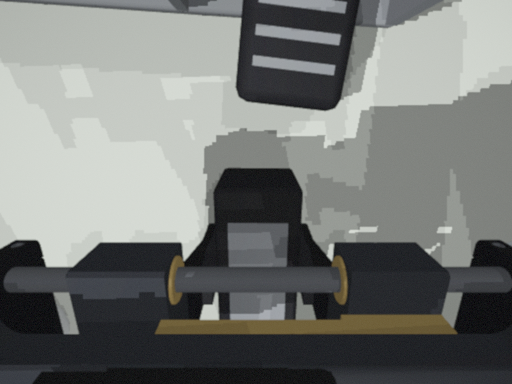

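```bash
python3 -m crank '[-35,0,0,0,0,0,36, -36,0,0,0,0,0,36, 0,18.7,57,0,0,0,36, 0,18.7,57,0,0,0,36, 0,18.7,57,0,0,0,36]'; python3 -m crank '[0,0,0,0,0,0,36, 0,0,0,0,0,0,36, 0,0,0,0,0,0,36, 0,0,0,0,0,0,36, 0,0,0,0,0,0,36]'; python3 - <<'E'
from plan import *
import pickle
s=ctrl.get_state();print(toolT(s),s['ft_force'],s['time'],s['grip_width'])
c,im=snap('wrist','w18');pickle.dump(c,open('w18.pkl','wb'));snap('scene','s18');snap('top','t18')
P=[[-31,80,44],[-31,98,44],[21,98,44],[21,80,44]]
print(proj(*c,u2w(Q,P)).round(1).tolist())
E
```

```text
time: 24.0
position: [0.6142, 0.0029, 0.2632]
tool_rot: [1.231, 1.198, -1.234]
ft_force: [-0.2, -0.1, -6.3]
grip_width: 0.501
time: 24.62
position: [0.6143, 0.0059, 0.2645]
tool_rot: [1.231, 1.198, -1.232]
ft_force: [0.0, -0.6, -5.3]
grip_width: 0.498
(array([[-0.0024,  0.9996, -0.0297],
       [ 0.0014, -0.0297, -0.9996],
       [-1.    , -0.0025, -0.0013]]), array([0.6143, 0.0059, 0.2645])) [ 0.0464 -0.5658 -5.3108] 24.625 0.49798080540302875
[[227.5, 269.0], [226.8, 249.5], [291.8, 249.7], [290.9, 269.2]]
```

View pics/w18.png

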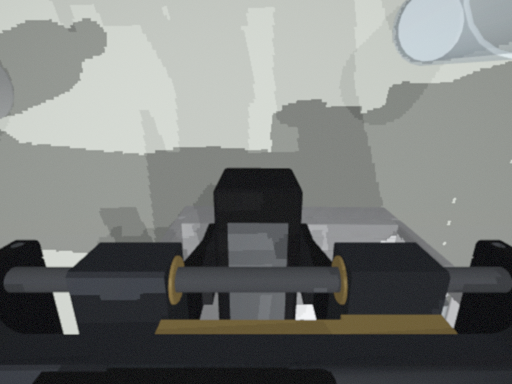

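View pics/s18.png

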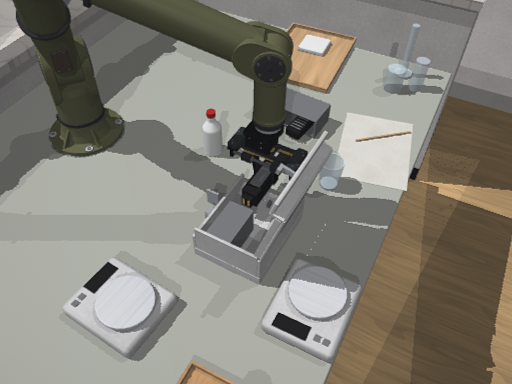

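View pics/t18.png

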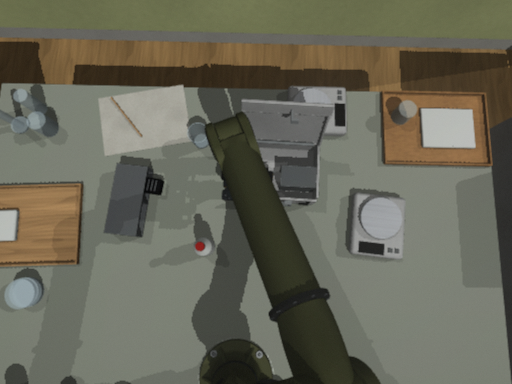

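```bash
python3 - <<'E'
from fitp import *
c=pickle.load(open('w18.pkl','rb')); Rm,p=toolT()
yaw=np.arctan2(Rm[1,1],Rm[0,1])
G=p+.164*Rm[:,0]
for g in (30,32,34):
    q=[G[0]-np.cos(yaw+np.pi/2)*g/1000,G[1]-np.sin(yaw+np.pi/2)*g/1000,G[2]-.0075,yaw+np.pi/2]
    print(g,proj(*c,p2w(q,[[75,22,23],[75,-22,23],[75,0,23],[60,22,23],[60,-22,23]])).round(1).tolist())
print(proj(*c,u2w(Q,[[-75,121,44],[-67,121,44],[102,121,44],[110,121,44],[-67,98,44],[102,98,44]])).round(1).tolist())
S=campose('scene')
print('scene nose',proj(*S,p2w(q,[[-75,0,0],[-75,14,15],[-75,-14,15],[-75,14,-15]])).round(1).tolist(), 'tunnel',proj(*S,u2w(Q,[[-38,-2,107],[28,-2,107],[-38,-112,107],[28,-112,107],[-75,-120,76],[-75,120,76]])).round(1).tolist())
im=cv2.imread('pics/w18.png');b=cv2.imread('pics/s18.png')
cv2.imwrite('pics/z18.png',np.hstack([cv2.resize(im[150:250,160:310],(450,400),interpolation=cv2.INTER_CUBIC) if 0 else cv2.resize(im[150:250,160:420],(520,300),interpolation=cv2.INTER_CUBIC)[:, :400],cv2.resize(b[160:260,190:320],(390,300),interpolation=cv2.INTER_CUBIC)]))
E
```

```text
30 [[210.0, 185.8], [302.2, 186.0], [256.1, 185.9], [211.5, 214.9], [300.7, 215.2]]
32 [[210.2, 189.8], [302.0, 190.0], [256.1, 189.9], [211.7, 218.6], [300.5, 218.9]]
34 [[210.4, 193.7], [301.8, 194.0], [256.1, 193.8], [211.9, 222.3], [300.3, 222.6]]
[[169.2, 222.9], [179.5, 222.9], [397.6, 223.6], [407.9, 223.7], [181.9, 249.3], [393.2, 250.0]]
scene nose [[245.6, 202.7], [240.6, 196.6], [250.5, 200.8], [240.7, 204.5]] tunnel [[230.4, 199.9], [253.9, 210.0], [206.2, 231.2], [230.7, 242.6], [192.0, 235.3], [242.0, 172.0]]
```

View pics/z18.png

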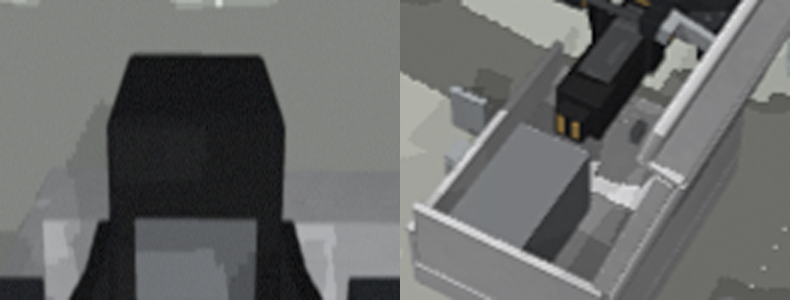

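```bash
python3 -m crank '[12,0.5,0,0,0,0,36, 9,0,6,0,0,0,36, 0,0,12,0,0,0,36, 0,0,12,0,0,0,36, 0,0,6,0,0,0,36]'; python3 - <<'E'
from plan import *
import pickle
s=ctrl.get_state();print(toolT(s),s['ft_force'],s['time'],s['grip_width'])
c,im=snap('wrist','w19');snap('scene','s19')
im=cv2.imread('pics/w19.png');b=cv2.imread('pics/s19.png')
cv2.imwrite('pics/z19.png',np.hstack([cv2.resize(im,(400,300)),cv2.resize(b[160:260,190:320],(390,300),interpolation=cv2.INTER_CUBIC)]))
E
```

```text
time: 25.4
position: [0.614, -0.033, 0.2436]
tool_rot: [1.233, 1.195, -1.235]
ft_force: [0.0, 0.7, -5.6]
grip_width: 0.502
(array([[-0.0021,  0.9994, -0.0335],
       [ 0.0007, -0.0335, -0.9994],
       [-1.    , -0.0021, -0.0007]]), array([ 0.614 , -0.033 ,  0.2436])) [ 0.0114  0.7361 -5.6247] 25.4 0.5019784439356575
```

View pics/z19.png

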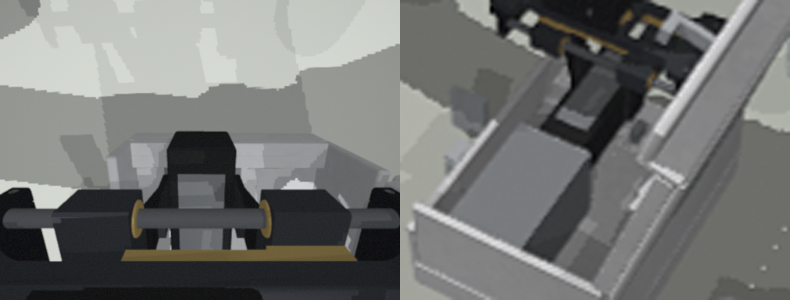

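```bash
python3 -m crank '[0,0,6,0,0,0,36, 0,0,6,0,0,0,36, 0,0,4,0,0,0,36, 0,0,0,0,0,0,36, 0,0,0,0,0,0,36]'; python3 - <<'E'
from plan import *
s=ctrl.get_state();print(toolT(s)[1],s['ft_force'],s['torque'],s['time'],s['grip_width'])
E
```

```text
time: 26.12
position: [0.6132, -0.0467, 0.2434]
tool_rot: [1.232, 1.198, -1.233]
ft_force: [-0.4, 0.1, -5.1]
grip_width: 0.499
[ 0.6132 -0.0467  0.2434] [-0.3611  0.0607 -5.0843] [ 0.1589 -0.1239  0.0013] 26.125 0.49916378324474475
```

```bash
python3 -m crank '[0,0,5,0,0,0,36, 0,0,5,0,0,0,36, 0,0,5,0,0,0,36, 0,0,0,0,0,0,36, 0,0,0,0,0,0,36]'; python3 - <<'E'
from plan import *
s=ctrl.get_state();print(toolT(s)[1],s['ft_force'],s['torque'],s['time'],s['grip_width'])
E
```

```text
time: 26.75
position: [0.6128, -0.0608, 0.2434]
tool_rot: [1.233, 1.199, -1.232]
ft_force: [-0.1, 4.8, -5.5]
grip_width: 0.498
[ 0.6128 -0.0608  0.2434] [-0.1237  4.7832 -5.4699] [ 1.1958 -0.1043 -0.0192] 26.75 0.497846967218387
```

```bash
python3 -m crank '[0,0,4,0,0,0,36, 0,0,4,0,0,0,36, 0,0,3,0,0,0,36, 0,0,0,0,0,0,36, 0,0,0,0,0,0,36]'; python3 - <<'E'
from plan import *
import pickle
for i in range(2):
    s=ctrl.get_state();print(toolT(s)[0],toolT(s)[1],s['ft_force'],s['torque'],s['time'],s['grip_width'])
    c,im=snap('wrist','w20' if i else 'w20a')
pickle.dump(c,open('w20.pkl','wb'))
P=[[-67,98,44],[-67,121,44],[-75,121,44],[-5,98,44],[102,121,44],[102,98,44]]
print(proj(*c,u2w(Q,P)).round(1).tolist())
b=cv2.imread('pics/w20.png')[140:260,120:420]; cv2.imwrite('pics/z20.png',cv2.resize(b,(800,320),interpolation=cv2.INTER_CUBIC))
E
```

```text
time: 27.38
position: [0.6124, -0.0701, 0.2436]
tool_rot: [1.234, 1.201, -1.23]
ft_force: [0.4, 7.8, -4.4]
grip_width: 0.503
[[-0.0023  0.9996 -0.0291]
 [ 0.0055 -0.0291 -0.9996]
 [-1.     -0.0025 -0.0055]] [ 0.6124 -0.0701  0.2436] [ 0.4345  7.7724 -4.4351] [ 1.8277 -0.0459 -0.0908] 27.375 0.5026015278094271
[[-0.0024  0.9996 -0.029 ]
 [ 0.0055 -0.029  -0.9996]
 [-1.     -0.0025 -0.0054]] [ 0.6124 -0.0701  0.2435] [-0.675   8.0688 -4.2189] [ 1.7485 -0.0316 -0.1128] 27.425 0.4985757521611265
[[163.8, 162.3], [160.3, 126.1], [147.5, 126.1], [259.2, 162.6], [430.8, 126.9], [424.2, 163.2]]
```

View pics/z20.png

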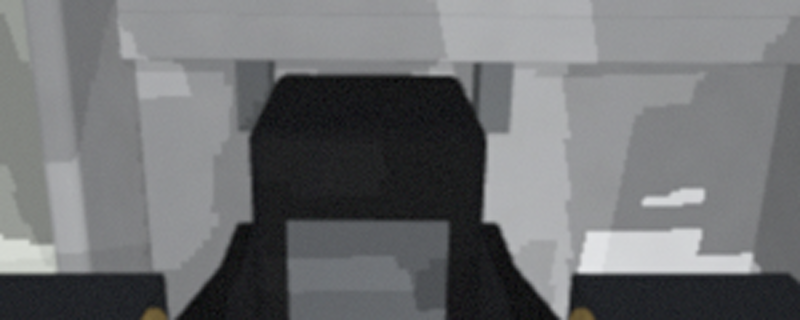

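```bash
python3 - <<'E'
from fitp import *
c=pickle.load(open('w20.pkl','rb'))
f=lambda x,y:(120+x/2.667,140+y/2.667)
def un(w): 
    d=(w-[Q[0],Q[1],0])*1000;a=Q[2];return np.array([np.cos(a)*d[0]+np.sin(a)*d[1],-np.sin(a)*d[0]+np.cos(a)*d[1],d[2]]).round(1)
print('cheekL',un(onz(*c,f(273,95),.044)),'cheekR',un(onz(*c,f(476,95),.044)))
print('rib',un(onz(*c,f(200,61),.044)),un(onz(*c,f(600,63),.044)))
print('packbot L',un(onz(*c,f(287,75),.0485)),'R',un(onz(*c,f(461,75),.0485)))
print('packtop L',un(onz(*c,f(250,135),.0945)),'R',un(onz(*c,f(486,135),.0945)))
E
```

```text
cheekL [-29.2  89.2  44. ] cheekR [20.9 89.4 44. ]
rib [-46.8  97.7  44. ] [50.7 97.5 44. ]
packbot L [-25.1  95.3  48.5] R [16.4 95.4 48.5]
packtop L [-27.   94.7  94.5] R [15.7 94.8 94.5]
```

```bash
python3 -m crank '[0,0,2,0,0,0,36, 6,0,0,0,0,0,36, 6,0,0,0,0,0,36, 4,0,0,0,0,0,36, 0,0,0,0,0,0,36]'; python3 - <<'E'
from plan import *
import pickle
s=ctrl.get_state();print(toolT(s)[0],toolT(s)[1],s['ft_force'],s['torque'],s['time'],s['grip_width'])
c,im=snap('wrist','w21')
pickle.dump(c,open('w21.pkl','wb'))
b=cv2.imread('pics/w21.png')[140:260,120:420]; cv2.imwrite('pics/z21.png',cv2.resize(b,(800,320),interpolation=cv2.INTER_CUBIC))
E
```

```text
time: 28.1
position: [0.6127, -0.0718, 0.2279]
tool_rot: [1.234, 1.2, -1.228]
ft_force: [1.4, 8.5, -3.6]
grip_width: 0.502
[[-0.0008  0.9996 -0.0284]
 [ 0.0056 -0.0284 -0.9996]
 [-1.     -0.001  -0.0056]] [ 0.6127 -0.0718  0.2279] [ 1.4335  8.5207 -3.6212] [ 1.7435 -0.2465 -0.0713] 28.1 0.5023121819027695
```

View pics/z21.png

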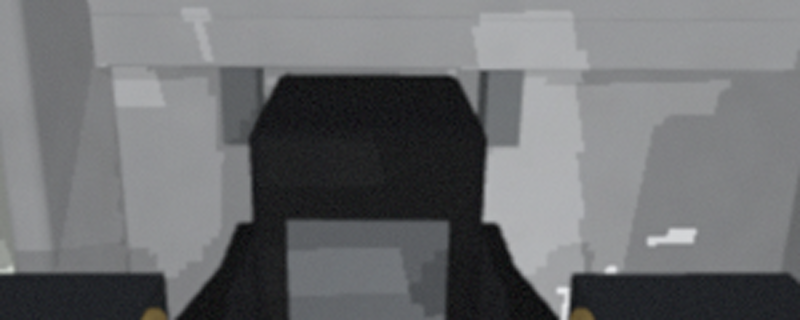

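```bash
python3 -m crank '[2,0,0,0,0,0,36, 1,0,0,0,0,0,36, 1,0,0,0,0,0,36, 0,0,0,0,0,0,36, 0,0,0,0,0,0,36]'; python3 - <<'E'
from plan import *
s=ctrl.get_state();print(toolT(s)[1],s['ft_force'],s['torque'],s['time'],s['grip_width'])
E
```

```text
time: 28.78
position: [0.6129, -0.0718, 0.2245]
tool_rot: [1.234, 1.2, -1.228]
ft_force: [-0.8, 8.9, -1.0]
grip_width: 0.497
[ 0.6129 -0.0718  0.2245] [-0.8023  8.8933 -0.9992] [ 1.7156  0.0234 -0.1211] 28.775 0.49709774766721737
```

```bash
python3 -m crank '[1,0,0,0,0,0,36, 0,0,-2,0,0,0,36, 0,0,-2,0,0,0,36, 0,0,0,0,0,0,36, 0,0,0,0,0,0,36]'; python3 - <<'E'
from plan import *
s=ctrl.get_state();print(toolT(s)[1],s['ft_force'],s['torque'],s['time'],s['grip_width'])
c,im=snap('wrist','w22')
b=cv2.imread('pics/w22.png')[140:260,120:420]; cv2.imwrite('pics/z22.png',cv2.resize(b,(800,320),interpolation=cv2.INTER_CUBIC))
E
```

```text
time: 29.4
position: [0.6132, -0.0697, 0.2246]
tool_rot: [1.233, 1.196, -1.231]
ft_force: [-2.1, 4.1, 5.0]
grip_width: 0.498
[ 0.6132 -0.0697  0.2246] [-2.0772  4.1043  4.9725] [ 0.9674  0.5667 -0.1374] 29.4 0.4976102421243154
```

View pics/z22.png

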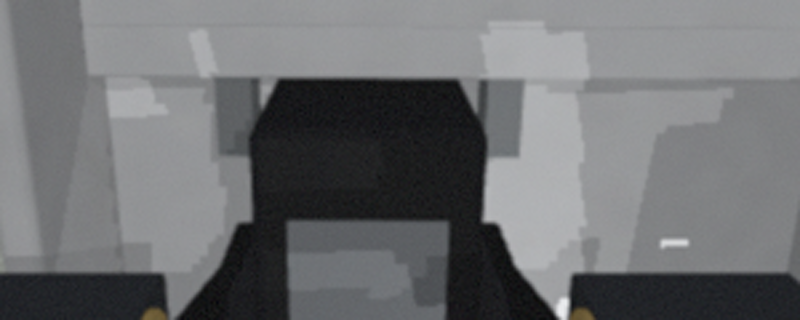

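```bash
python3 -m crank '[0,0,0,0,0,0,62, 0,0,0,0,0,0,62, 0,0,0,0,0,0,62, 0,0,0,0,0,0,62, -10,0,0,0,0,0,62]'; python3 -m crank '[-40,0,0,0,0,0,62, -50,0,0,0,0,0,62, -50,0,0,0,0,0,62, 0,0,0,0,0,0,62, 0,0,0,0,0,0,62]'; python3 - <<'E'
from plan import *
import pickle
s=ctrl.get_state();print(toolT(s)[1],s['ft_force'],s['time'],s['grip_width'])
c,im=snap('wrist','w23');pickle.dump(c,open('w23.pkl','wb'));snap('scene','s23');snap('top','t23')
for n in ['pack_mid','pack_nose','bay']:
    r=ctrl.mark_of('wrist',n); print(n,[(np.round(q['at'],1),round(q['confidence'],2)) for q in r[:3]])
E
```

```text
time: 30.08
position: [0.6121, -0.0711, 0.2319]
tool_rot: [1.231, 1.199, -1.235]
ft_force: [0.9, 0.3, 0.1]
grip_width: 0.714
time: 30.7
position: [0.6126, -0.0712, 0.3724]
tool_rot: [1.232, 1.197, -1.234]
ft_force: [-0.2, -0.7, 0.1]
grip_width: 0.714
[ 0.6126 -0.0712  0.3724] [-0.1515 -0.7182  0.0966] 30.7 0.7135997063461172
pack_mid [(array([254.7, 204.8]), 0.57)]
pack_nose []
bay []
```

View pics/w23.png

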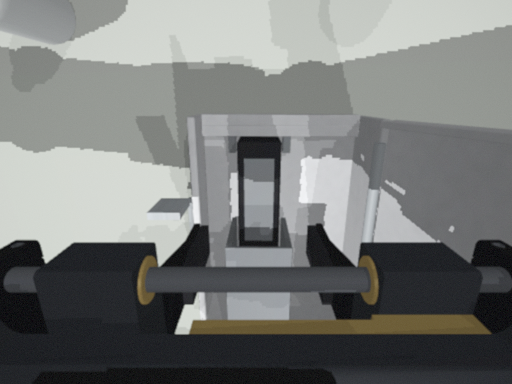

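View pics/s23.png

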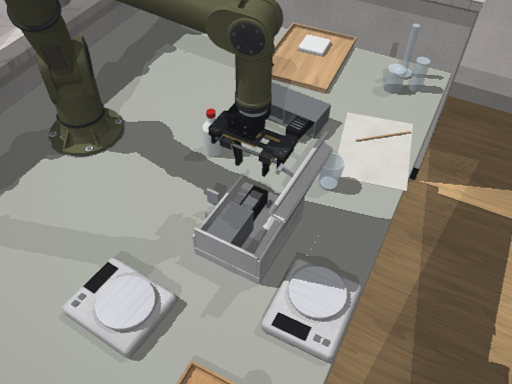

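```bash
python3 - <<'E'
from fitp import *
c=pickle.load(open('w23.pkl','rb'))
b=cv2.imread('pics/w23.png')[105:260,190:330]; cv2.imwrite('pics/z23.png',cv2.resize(b,(560,620)[:2] if 0 else (540,598),interpolation=cv2.INTER_CUBIC))
for dz in (30,34,38): print(dz,proj(*c,u2w(Q,[[-27,98,dz+46],[17,98,dz+46],[-27,-2,dz+46],[17,-2,dz+46],[-31,98,44],[21,98,44],[-31,80,44],[21,80,44],[-38,-2,107],[28,-2,107]])).round(1).tolist())
E
```

```text
30 [[236.0, 139.9], [281.2, 139.9], [238.1, 233.0], [278.8, 233.1], [234.6, 135.9], [282.6, 136.0], [234.9, 152.5], [282.2, 152.5], [224.6, 247.2], [292.2, 247.3]]
34 [[235.7, 140.4], [281.5, 140.4], [237.8, 234.7], [279.1, 234.8], [234.6, 135.9], [282.6, 136.0], [234.9, 152.5], [282.2, 152.5], [224.6, 247.2], [292.2, 247.3]]
38 [[235.3, 141.0], [281.8, 141.0], [237.6, 236.4], [279.3, 236.5], [234.6, 135.9], [282.6, 136.0], [234.9, 152.5], [282.2, 152.5], [224.6, 247.2], [292.2, 247.3]]
```

View pics/z23.png

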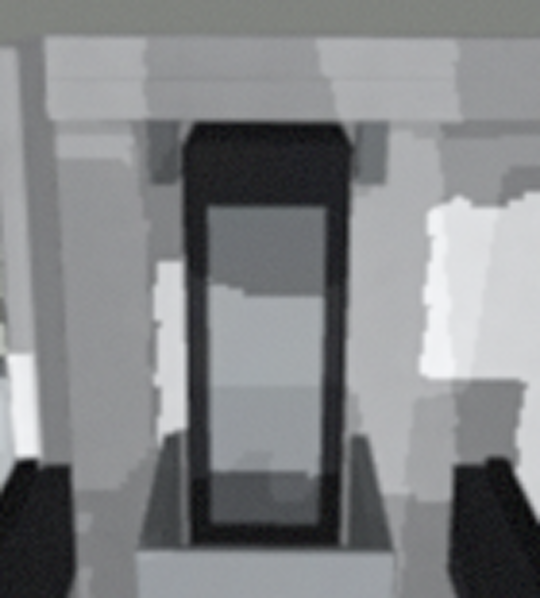

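```bash
python3 -m crank '[20,0,-35,0,0,0,62, 20,0,-35,0,0,0,62, 0,0,0,0,0,0,62, 0,0,0,0,0,0,62, 0,0,0,0,0,0,62]'; python3 - <<'E'
from plan import *
import pickle
s=ctrl.get_state();print(toolT(s)[1],s['time'])
c,im=snap('wrist','w24');pickle.dump(c,open('w24.pkl','wb'))
b=cv2.imread('pics/w24.png'); cv2.imwrite('pics/z24.png',cv2.resize(b[130:290,190:330],(525,600),interpolation=cv2.INTER_CUBIC))
E
```

```text
time: 31.62
position: [0.6153, -0.0026, 0.3327]
tool_rot: [1.234, 1.195, -1.235]
ft_force: [0.4, -0.8, 0.9]
grip_width: 0.714
[ 0.6153 -0.0026  0.3327] 31.625
```

View pics/z24.png

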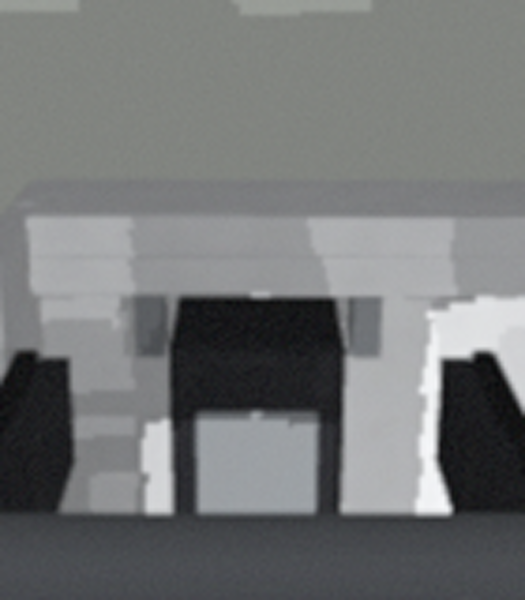

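View pics/t23.png

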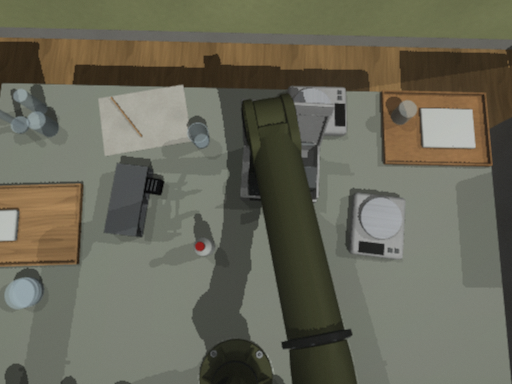

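```bash
python3 - <<'E'
from fitp import *
C={k:pickle.load(open(f'w{k}.pkl','rb')) for k in (16,23,24)}
q16=np.array([.5625,.1452,.023,1.5392])
def top(k,uv,q):  # pack coords of a top-face point
    w=onz(*C[k],uv,q[2]+.023); d=(w-q[:3])*1000;a=q[3]; return np.array([np.cos(a)*d[0]+np.sin(a)*d[1],-np.sin(a)*d[0]+np.cos(a)*d[1],23])
L=[top(16,u,q16) for u in ((237,101.7),(280.7,101.7),(239.3,220.3),(277.7,220.3))]
F=[top(16,u,q16) for u in ((228.3,76),(289.7,76))]
print(np.array(L+F).round(1))
def tf(v,P):
    x,y,z,yaw,pit=v; M=R.from_euler('ZY',[yaw,pit]).as_matrix(); return np.array([x,y,z])+M@(np.array(P)/1000)
ob=[(23,L[0],(243.7,158.7)),(23,L[1],(274.8,158.2)),(23,L[2],(244.7,240.3)),(23,L[3],(272.4,240.3)),(24,L[0],(242,240.7)),(24,L[1],(275.3,241.5)),
 (23,F[0],(237.7,142.6)),(23,F[1],(281.3,142.6)),(24,F[0],(235.9,222.3)),(24,F[1],(281.5,222.8))]
def res(v): return np.concatenate([proj(*C[k],tf(v,P))[0]-uv for k,P,uv in ob])
r=least_squares(res,[.613,-.1,.053,1.54,0],x_scale=[.01]*5); v=r.x; print(v,r.fun.reshape(-1,2).round(1).tolist())
J=r.jac; print('sd',np.sqrt(np.diag(np.linalg.inv(J.T@J))))
d=(v[:3]-[Q[0],Q[1],0])*1000;a=Q[2];print('unit frame mid',np.cos(a)*d[0]+np.sin(a)*d[1]+5,-np.sin(a)*d[0]+np.cos(a)*d[1]-23,d[2]-30)
c=C[24]; f=lambda x,y:(190+x/3.75,130+y/3.75)
print('rib y24',onz(*c,f(250,295),.044)[1]-Q[1])
E
```

```text
[[ 57.8  15.4  23. ]
 [ 57.8 -15.4  23. ]
 [-33.   15.5  23. ]
 [-32.9 -15.3  23. ]
 [ 74.6  21.   23. ]
 [ 74.6 -21.1  23. ]]
[ 0.6131 -0.1005  0.0523  1.5346 -0.0166] [[0.1, 0.2], [-0.0, 0.9], [-0.2, 0.1], [0.2, 0.2], [0.1, -0.8], [-0.2, -1.4], [0.1, -0.7], [-0.2, -0.5], [-0.2, 1.2], [0.3, 0.9]]
sd [0.0005 0.0009 0.0018 0.0076 0.0188]
unit frame mid 0.41943839989891973 -1.2213789003536277 22.261827585352606
rib y24 0.098054991711037
```

```bash
python3 - <<'E'
from h import *
a=cv2.imread('pics/top0.png');b=cv2.imread('pics/t23.png')
for n,(x0,y0,x1,y1) in dict(balance=(340,180,415,270),beaker=(182,112,216,155),wash=(185,228,222,265),charger=(142,168,170,202)).items():
    # small displacement by phase correlation on grey patches
    d,r=cv2.phaseCorrelate(np.float32(cv2.cvtColor(a,6)[y0:y1,x0:x1]),np.float32(cv2.cvtColor(b,6)[y0:y1,x0:x1])); print(n,np.round(d,2),round(r,2))
print(ctrl.close_job(), ctrl.get_state()['time'])
E
```

```text
balance [0.29 0.03] 0.45
beaker [0.01 0.51] 0.96
wash [ 0.12 -0.08] 1.05
charger [ 0.01 -0.05] 0.9
the job is handed in; nothing more can be done
the job is handed in; nothing more can be done
```

The cover is open, the battery pack is seated in the unit, and I handed the job in at about 32 s. No verdict was reported, so what follows rests on my own checks.

**What I did**
- **Cover:** I pushed the catch aside with closed fingers tilted 60° under the lip, lifted the cover past it, and swung it fully open.
- **Pack:** I pulled the pack out by its nose end, put it down on the bench, and took it again 33 mm from its middle towards the flat end. I then pressed it into the tunnel until the plate pushed back with 8–9 N, lowered it behind the rib and let go.

**Last checks**
- **Pack position:** Fitting two wrist pictures puts the pack's middle at x +0.4, y −1.2, z +22.3 mm from the bay point. The tilt is 0.017 ± 0.019 rad, and the flat end lies against the rib between the cheeks.
- **Cover angle:** It measures about 1.85 rad.
- **Bystanders:** The balance, beaker, wash bottle and charger each moved at most 0.5 pixel in the top camera (roughly 1–2 mm, within noise). The balance's match was only moderate, at 0.45.
- **Robot:** The arm stands clear with no contact force.

**What disagreed or went wrong**
- My first tilt of the tool (40°) was out of reach and ran joint 2 to −0.3005 rad, against its limit of −0.30. I changed to a steeper approach.
- The wrist camera read 1–2 mm to one side of where the gripper held the pack, so I aligned the pack with the cheeks in the same picture instead.
- The pack's height measured 3 mm low on the bench and about 10 mm low in the rack, so for the grasps I used the heights given in the text.
- The scene camera disagreed with the unit fit by up to 6 pixels.

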